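# Load and clamp a film roll in a holder whose thread hand is unknown

### The arm

A 7-joint arm with a two-finger parallel gripper is mounted at the origin on a cart in front of the work surface, level with it; the furniture and walls round the work are solid. World frame = base frame: x ahead of the robot, y to its left, z up, the work surface at z = 0. Lengths are in mm, angles in rad, forces in N, time in s.
With the tool pointing down it reaches from about 400 to 750 mm from the base axis. Payload 19.5 kg.
Tool frame: the origin (TCP) lies on the centre line of the jaws, within the pads' length; the fingertips stand 11 mm ahead of it and the grasp point (between the pads) lies 8 mm behind it; y points along the fingers, x is the direction in which the jaws open and shut, and the axes are right-handed (so a half turn about y gives the same grasp; the last joint's range is limited). The gripper opens to 85 mm and grips with 20 to 120 N. Pads are 22 mm wide; open, the fingers measure 114 mm over their backs; the gripper's body (76 mm by 85 mm) begins 54 mm behind the grasp point. The pads swing forward as they close: fully open they stand 13 mm farther back than shut.
Start: joints at [-1.189, 0.707, -0.028, 1.485, 0.022, 0.951, -0.075], TCP at [236.441, 524.111, 242.268] pointing down, gripper open.
Joint ranges: [-2.71, 2.71], [-0.32, 2.16], [-1.57, 1.52], [0, 2.45], [-1.46, 4.6], [0, 2.02], [-2.83, 2.83]. Speed limits (rad/s): [1.89, 1.89, 2.57, 2.57, 3.01, 3.01, 3.01].

### API

Orientations are given as a 3x3 rotation matrix whose columns are the frame's x, y, z axes.
In Python, from plant import readout, vision, r gives the robot as it stands.
- The arm moves only by the tool arm_command, never from a script. Its argument "series" is a list of rows, each a list of 5 numbers: the shift along the tool's x, y, z in units of 50 mm (1.0 is 50 mm), then the turn about the tool's y in degrees, then the closure, from 0 (fully open) to 1 (shut). A call has 1 to 5 rows; each row is the pose to reach, as a shift and turn from the pose commanded when the call began, along the tool's axes at that moment; what a row does not reach only later rows make up. A row lasts 1/8 s, in which the tool goes at most 62.5 mm and 10.7 degrees, less where a joint would pass 70% of its speed; a pose out of reach is approached as far as the arm can. A call with a gripper value outside its range is refused whole. The fingers move at their own pace and stop on an object; "newtons" is the grip in N (left out, the last holds). Time passes only in rows, so rows that repeat a pose let the fingers close. It gives the time, the measured TCP pose, the force and the opening at its end, in the units of the state.
- readout.read_state(): the state, without advancing time (a new reading comes with each control period).
- vision.snapshot(name): name is "side" or "top" or "wrist"; returns a dict with "color" (420x560x3 uint8, red, green, blue), "camera_matrix" (3x3 intrinsics, pixels), "D" ([k1, k2, p1, p2, k3] as OpenCV has them; the pictures are not rectified), "R" (3x3) and "t" (3): a world point X has camera coordinates R X + t; the wrist camera has in their place "T_tool_cam" (4x4, takes a point from camera to tool coordinates, whose origin is the TCP and whose axes are the tool frame's). Camera axes: x right, y down, z forward; pixel columns grow to the right and rows downward; lengths in mm; the calibration is good to about 2 mm. A picture is of the moment at which its call begins: read the wrist's pose just before it. There is no depth.
- r.job_done(): hands the job in, once; it reports no verdict.
Trained networks look in the newest picture that a camera, given by its name, has taken for a name from the list of things; names that differ only in an ending like _2 or _b are one class to them, and where a whole thing is asked for, a point or a joint stands for the part that bears it (a point fixed in the world has none). Each returns a list of dicts, best first, with "confidence" (0 to 1); they miss things now and then, are a little off and sometimes report something else, mostly with a low value. They report only what shows in the picture. A call takes as long as a camera call. They do not tell look-alikes from the thing itself.
- vision.cut_out(target, camera): "region" (420x560 bool, what is visible of it) and "bbox" ([left, top, width, height] in pixels, round what is visible of it).
The state is a dict: "time": time; "qpos": joint angles; "dq": joint speeds; "joint_efforts": joint torques, N m; "tcp_pos": TCP position; "tcp_rot": TCP orientation; "wrist_force": force on the tool from outside, world axes, zero at the start; "moment": the same for the moment, N m; "gripper_width": finger opening in mm.
Only numpy, scipy, OpenCV 4.12 (cv2) and the standard library are available. Lean on these libraries where they do the work, as an engineer would, in place of code of your own. Each camera call takes 0.05 s, during which the arm holds its last target.

### The job

The clamp screw of the bench roll holder was replaced and nobody knows whether its thread is right- or left-handed: try turning the wing knob, feel which way it gives, and unscrew it that way as far as it goes. Then pick up the short dark film roll, slide it through the holder's mouth until its end meets the back stop, and turn the knob back until the shoe clamps the roll firmly. Leave the other things on the bench where they are.

Things in the scene. Friction and masses are not known exactly. Their poses are not given: they have to be found in the camera images.
- holder: Aluminium roll holder bolted to the bench: foot plate 100 (x) x 84 (y) x 4 mm under a horizontal square sleeve 41 mm wide, dark screw housing on top up to 50 mm, wing knob above it. Origin: on the bench under the knob's axis; z up; x points the way the roll goes in, from the mouth into the sleeve. It has a solid back stop at x = +30 mm.
- holder_mouth (a point): Centre of the holder's mouth, 30 mm before the holder's origin (x = -30 mm), 19.5 mm above the bench; axes as the holder's. The bore is 31 mm wide, 31 mm high (floor 4, ceiling 35 mm above the bench) and 60 mm deep, so about half of the roll stays outside. Flared lips reach out 8 mm before the mouth, the foot plate 20 mm.
- clamp_shoe: Black clamp shoe, 22 x 26 mm, in the bore's ceiling right under the knob. Origin: centre of its underside, z up. While the screw is tight it hangs 6.5 mm into the bore (28.5 mm above the bench), so the roll cannot enter. It rises 6.5 mm by 1.0 rad of unscrewing and 7.3 mm by 1.2 rad. The roll's top in the bore is at 32 mm.
- knob_grip (a point): Point on the wing knob's axis at the height to grip it, 75 mm above the bench. The knob is a black upright bar on the holder, 46 mm long, 12 mm thick, from 57 to 83 mm above the bench (housing top at 50 mm, 53 mm near the axis). The bar lies along this point's x axis, which turns with the knob; z up. Pinch it across its thickness from above.
- wing_knob (a joint): Knob angle in rad, positive anticlockwise from above, 0 at the start = tight. Steep thread: it unscrews up to 1.3 rad in ONE sense (unknown, differs from run to run) and is stopped solid within 0.1 rad in the other. Turning takes about 0.08 N m; it stays where left. Turned back with the roll in, the shoe bears on the roll about 0.5 rad from 0, then it stiffens and holds.
- roll_center (a point): Centre of the short dark film roll, rigid, 28 mm in diameter, 116 mm long, about 50 g, lying on the bench: on its axis, half-way along, 14 mm above the bench. Its axis is this point's y; both ends are alike. Fully home in the holder this point lies at x = -27 mm, y = 0, z = 18 mm in the holder's frame.
- film_roll: The same film roll; origin 14 mm under its centre.
- linen_tape: Bystander: roll of beige tape lying flat, 66 mm across, 19 mm high; origin under its centre.
- foam_roll: Bystander: long white roll, 46 mm thick, 208 mm long along its y; origin under its centre.
- beeswax: Bystander: round wax puck, 38 mm across, 12 mm high; origin under its centre.
- tape_measure: Bystander: round tape measure, 51 x 66 x 19 mm; origin under its centre.
- bobbin_0: Bystander: sewing bobbin, 21 mm across, 12 mm high; origin under its centre.
- tailors_chalk: Bystander: flat three-sided piece of chalk, 45 mm, 6 mm high; origin under its centre.
Things that resemble listed ones, but are neither listed nor needed, are in the scene too. What is shaped like the film_roll but pink is not meant.

How it is judged (in metres and radians):
On the way, in this order (a step that is already met when the one before it is completed fails the run):
1. the knob is unscrewed by at least 1.0 rad in the sense that gives ((value of joint wing_knob above 1 rad or value of joint wing_knob below -1 rad)), for 0.2 s.
2. the roll lies in the bore with its end within 4 mm of the back stop (x of roll_center in the frame of holder above -0.031 m and y of roll_center in the frame of holder between -0.004 and 0.004 m and z of roll_center in the frame of holder below 0.024 m and angle between the y axis of roll_center and the x axis of holder, either way round below 0.12 rad), for 0.2 s.
At the end, for the whole second after the job is handed in: The roll lies level in the holder's bore with its end within 4 mm of the back stop, the knob has been turned back to within 0.75 rad of its starting angle, and the shoe presses on the roll with more than 1.5 N, with nothing held (x of roll_center in the frame of holder above -0.031 m and y of roll_center in the frame of holder between -0.004 and 0.004 m and z of roll_center in the frame of holder below 0.021 m and angle between the y axis of roll_center and the x axis of holder, either way round below 0.08 rad and contact force between clamp_shoe and film_roll above 1.5 N and value of joint wing_knob between -0.75 and 0.75 rad); the robot touches nothing.
It fails at once if another thing on the bench is pushed more than 30 mm from its place (distance of any of linen_tape, foam_roll, beeswax, tape_measure, bobbin_0, tailors_chalk from where it was at the start of the episode above 0.03 m).
It also fails if it takes over 64 s, if anything falls off the work surface, if the arm or the gripper's body presses on something with over 40 N, if the wrist force passes 120 N, or if a joint passes its speed limit or range.

## Working session

There is one attempt and no reset: what is moved stays moved. The work goes in short steps, Python scripts to look and compute and a tool call to move; the robot and the scene stay as the last step left them, time stands still between calls to the robot, and variables do not carry over. Pictures are saved under pics/ and viewed, and the job is handed in when it is done.

Besides the shell and the picture viewer there is one more tool, called in YAML: its name, and indented under it one key for each argument. arm_command: Moves the arm, as the interface text tells. Its arguments: {"type":"object","properties":{"series":{"type":"array"},"newtons":{"type":"number"}},"required":["series"]}

```bash
ls; mkdir -p pics
python3 - <<'E'
from plant import readout, vision, r
import cv2
s=readout.read_state()
for k,v in s.items(): print(k,v)
for n in ["side","top","wrist"]:
    d=vision.snapshot(n); cv2.imwrite(f"pics/a_{n}.png",d["color"][:,:,::-1])
    print(n,{k:v for k,v in d.items() if k!="color"})
E
```

```text
pics
time 0.0
qpos [-1.18871861  0.70710997 -0.0276247   1.484973    0.02196137  0.95088856
 -0.07554349]
dq [ 8.38368506e-05  9.09352408e-04  4.11332630e-05 -1.10412202e-03
 -8.23233838e-05  2.42231855e-04 -8.93896971e-05]
joint_efforts [ 1.57893828e-04 -8.83225179e+01  1.23431213e+00 -2.36175764e+01
  1.68477528e-02  6.44299565e-03 -2.85141903e-05]
tcp_pos [236.33346696 523.92365879 241.82949366]
tcp_rot [[ 4.11261779e-01 -4.45854116e-04 -9.11517169e-01]
 [ 9.11516641e-01 -9.82001633e-04  4.11262021e-01]
 [-1.07847421e-03 -9.99999418e-01  2.54370683e-06]]
wrist_force [ 0.00911278 -0.26743349 -0.14771145]
moment [-0.0091095  -0.02461033 -0.00905024]
gripper_width 85.54947283138263
side {'camera_matrix': array([[532.77823561,   0.        , 272.23210046],
       [  0.        , 532.77823561, 201.77970104],
       [  0.        ,   0.        ,   1.        ]]), 'D': array([-0.10650863,  0.        ,  0.        ,  0.        ,  0.        ]), 'R': array([[ 0.9673252 , -0.25345407,  0.00655653],
       [-0.10904611, -0.43924982, -0.89172223],
       [ 0.22889058,  0.86187042, -0.45253561]]), '
[... 432 characters left out ...]
0.00264859, -0.97552542]]), 't': array([-190.78200646,  527.92368824, 1140.5846914 ])}
wrist {'camera_matrix': array([[346.59034623,   0.        , 276.33010801],
       [  0.        , 346.59034623, 203.96030879],
       [  0.        ,   0.        ,   1.        ]]), 'D': array([-0.07939211,  0.        ,  0.        ,  0.        ,  0.        ]), 'T_tool_cam': array([[ 9.99999158e-01, -3.81942555e-04,  1.24001422e-03,
        -1.11618085e+00],
       [-1.29737715e-03, -3.07675838e-01,  9.51490355e-01,
        -1.31513757e+02],
       [ 1.81077555e-05, -9.51491163e-01, -3.07676074e-01,
         7.90459147e+01],
       [ 0.00000000e+00,  0.00000000e+00,  0.00000000e+00,
         1.00000000e+00]])}
```

View pics/a_side.png

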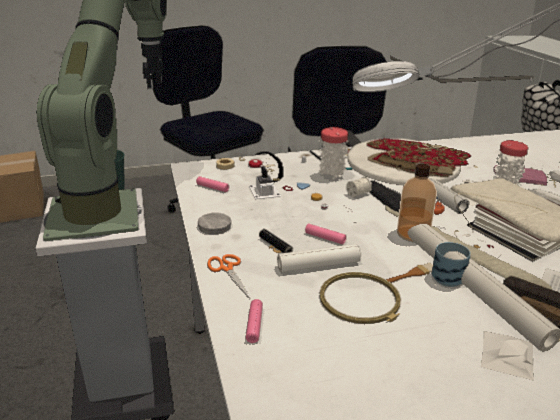

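View pics/a_top.png

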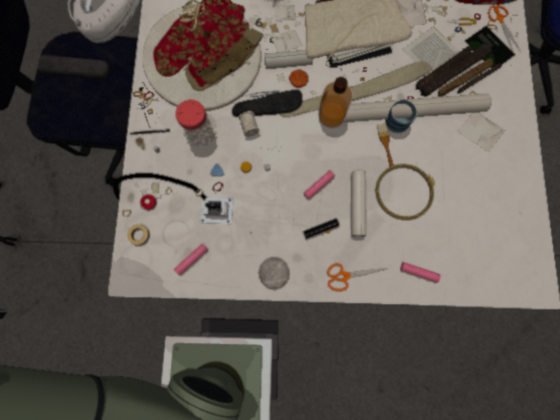

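View pics/a_wrist.png

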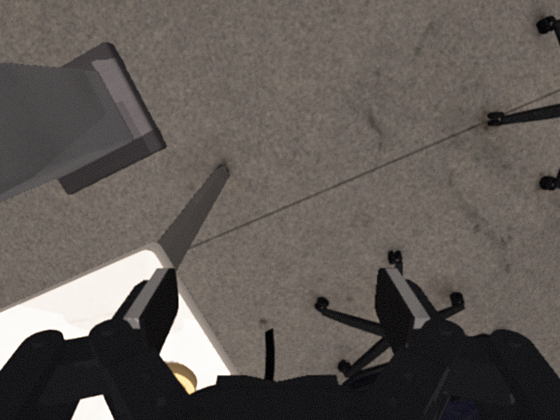

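The top view shows the holder at about (215,210) with a black lamp cable arriving from the upper left. The dark roll is at (321,229). There are pink rolls at (192,259), (319,184) and (420,271), and the white foam roll is at (358,203). The dark one matches the film_roll description. Next I'll measure.

```bash
cat > h.py <<'E'
from plant import readout, vision, r
import numpy as np, cv2
def cam(name):
    s=readout.read_state() if name=="wrist" else None
    d=vision.snapshot(name)
    if name=="wrist":
        T=np.eye(4);T[:3,:3]=s["tcp_rot"];T[:3,3]=s["tcp_pos"]
        W=T@d["T_tool_cam"]; R=W[:3,:3].T; d["R"]=R; d["t"]=-R@W[:3,3]
    return d
def ray(d,uv,z):
    uv=np.asarray(uv,float).reshape(-1,1,2)
    n=cv2.undistortPoints(uv,d["camera_matrix"],d["D"]).reshape(-1,2)
    v=np.c_[n,np.ones(len(n))]@d["R"]; c=-d["R"].T@d["t"]
    return c+v*((z-c[2])/v[:,2])[:,None]
def proj(d,X):
    X=np.asarray(X,float).reshape(-1,3)
    return cv2.projectPoints(X,cv2.Rodrigues(d["R"])[0],d["t"],d["camera_matrix"],d["D"])[0].reshape(-1,2)
def tri(ds,uvs):
    A=[];b=[]
    for d,uv in zip(ds,uvs):
        n=cv2.undistortPoints(np.array([[uv]],float),d["camera_matrix"],d["D"])[0,0]
        for k in (0,1):
            A.append(d["R"][k]-n[k]*d["R"][2]); b.append(n[k]*d["t"][2]-d["t"][k])
    return np.linalg.lstsq(np.array(A),np.array(b),rcond=None)[0]
def save(n,d,box=None,sc=1):
    im=d["color"][:,:,::-1]
    if box: x,y,w,h=box; im=im[y:y+h,x:x+w]
    cv2.imwrite(f"pics/{n}.png",cv2.resize(im,None,fx=sc,fy=sc,interpolation=cv2.INTER_CUBIC))
E
python3 - <<'E'
from h import *
Z=dict(holder=25,film_roll=14,wing_knob=75,linen_tape=10,foam_roll=23,beeswax=6,tape_measure=10,bobbin_0=6,tailors_chalk=3)
D={n:cam(n) for n in ("top","side")}
for n in D:
  for t in Z:
    for o in vision.cut_out(t,n):
        if o["confidence"]<.3: continue
        m=o["region"]; ys,xs=np.nonzero(m); c=[xs.mean(),ys.mean()]
        rr=cv2.minAreaRect(np.c_[xs,ys].astype(np.float32)) if len(xs)>4 else None
        print(n,t,round(o["confidence"],2),o["bbox"],np.round(c,1),np.round(ray(D[n],c,Z[t])[0]),m.sum(),rr[1:] if rr else'')
save("t_h",D["top"],(130,150,220,130),3.6)
save("s_h",D["side"],(180,150,180,130),4)
E
```

```text
top holder 0.85 [197.1, 197.8, 39.2, 25.4] [217.2 210.9] [533.  21.  25.] 829 ((26.0, 33.0), 90.0)
top film_roll 0.81 [304.8, 220.0, 37.9, 17.4] [321.2 228.2] [ 488. -308.   14.] 354 ((10.027547836303711, 37.51045608520508), 68.19859313964844)
top film_roll 0.78 [304.7, 169.1, 30.3, 27.1] [319.4 184.3] [ 632. -302.   14.] 350 ((10.60660171508789, 36.76955032348633), 45.0)
top film_roll 0.78 [400.6, 260.7, 40.4, 19.3] [419.  271.7] [ 360. -608.   14.] 341 ((39.528465270996094, 9.17060375213623), 18.434947967529297)
top film_roll 0.75 [171.0, 245.0, 35.2, 30.0] [190.3 259.1] [380.  97.  14.] 365 ((9.436474800109863, 39.91520690917969), 49.398704528808594)
top wing_knob 0.51 [205.2, 204.4, 15.1, 5.8] [213.  205.7] [537.  27.  75.] 88 ((6.0, 14.0), 90.0)
top linen_tape 0.71 [126.4, 225.3, 22.6, 16.8] [137.1 234.4] [454. 270.  10.] 233 ((19.0, 20.0), 90.0)
top foam_roll 0.74 [352.0, 170.9, 17.4, 67.4] [358.4 204. ] [ 567. -425.   23.] 823 ((63.24947738647461, 14.824857711791992), 88.60282135009766)
top beeswax 0.68 [241.3, 160.0, 12.2, 16.3] [245.9 167.3] [686. -61.   6.] 104 ((11.0, 10.0
[... 864 characters left out ...]
44165039)
side film_roll 0.61 [197.4, 176.5, 32.0, 13.0] [211.8 183.5] [381.  99.  14.] 288 ((33.45012283325195, 9.218232154846191), 13.495734214782715)
side wing_knob 0.5 [262.9, 164.2, 4.9, 12.9] [264.5 172.1] [538.  13.  75.] 57 ((10.0, 5.0), 90.0)
side linen_tape 0.51 [215.6, 160.1, 19.9, 11.7] [225.1 163. ] [456. 269.  10.] 187 ((10.0, 18.0), 90.0)
side foam_roll 0.86 [277.1, 245.3, 83.8, 26.7] [317.9 257.4] [ 569. -422.   23.] 1510 ((18.6359920501709, 83.2182388305664), 82.7249984741211)
side beeswax 0.55 [312.0, 194.7, 12.9, 6.7] [316.5 196.3] [690. -59.   6.] 88 ((8.0, 11.0), 90.0)
side tailors_chalk 0.62 [297.0, 182.6, 12.7, 5.7] [303.1 185.1] [676.  37.   3.] 61 ((5.0, 12.0), 90.0)
```

View pics/t_h.png

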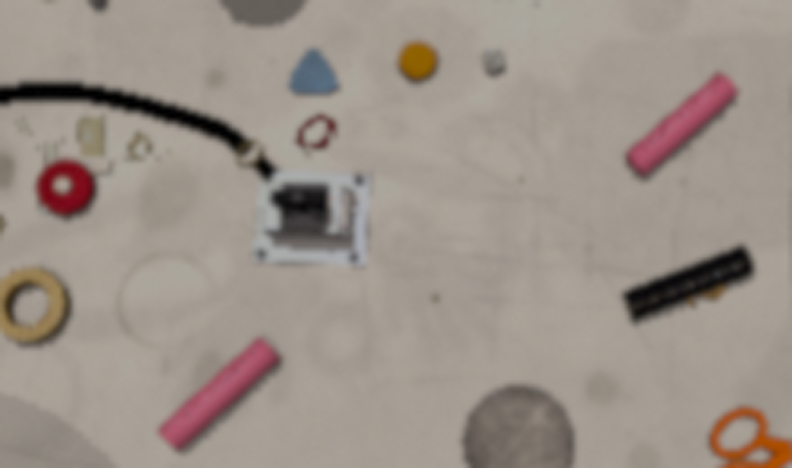

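View pics/s_h.png

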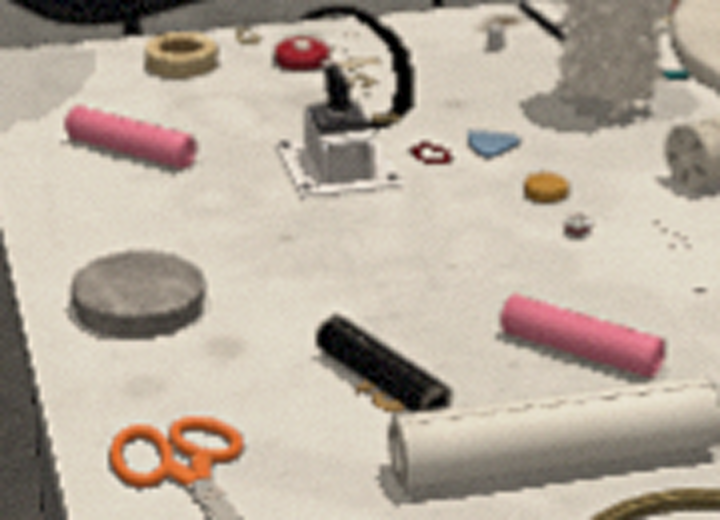

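The dark roll at (321,229) in the top view is film_roll; the three others of that shape are pink. The arch near the holder is a look-alike obstacle. I'll go for a wrist view above the holder to see the mouth direction and the knob.

arm_command:
  series:
    - [-0.67,0,-0.96,6.6,0]
    - [-1.34,0,-1.92,13.2,0]
    - [-2.01,0,-2.88,19.8,0]
    - [-2.68,0,-3.84,26.4,0]
    - [-3.35,0,-4.8,33,0]
  newtons: 40

```text
time: 1.78
tcp_pos: [387.1, 271.1, 242.5]
tcp_rot: [[0.843, 0.0, -0.537], [0.537, 0.0, 0.843], [0.0, -1.0, -0.0]]
wrist_force: [1.8, 0.7, -1.0]
gripper_width: 85.6
```

```bash
cat >> h.py <<'E'
def go(x,y,z,yaw):
    """numbers for move to world pos with tool x at yaw(deg)"""
    s=readout.read_state(); R=s["tcp_rot"]; d=np.array([x,y,z])-s["tcp_pos"]
    cy=np.degrees(np.arctan2(R[1,0],R[0,0]))
    print("t",round(s["time"],2),"tcp",np.round(s["tcp_pos"],1),"yaw",round(cy,1),"units",np.round(R.T@d/50,3),"turn",round(cy-yaw,1),"F",np.round(s["wrist_force"],1),"w",round(s["gripper_width"],1),"q",np.round(s["qpos"],2))
E
python3 -c "
from h import *
go(545,21,242,0)"
```

```text
t 1.77 tcp [387.1 271.1 242.5] yaw 32.5 units [-0.025  0.01  -5.916] turn 32.5 F [ 1.8  0.7 -1. ] w 85.6 q [-0.74  0.56  0.1   1.85 -0.08  0.74 -0.03]
```

arm_command:
  series:
    - [0,0,-1.2,6.5,0]
    - [0,0,-2.4,13,0]
    - [0,0,-3.6,19.5,0]
    - [0,0,-4.8,26,0]
    - [0,0,-5.9,32.5,0]

```text
time: 2.4
tcp_pos: [546.7, 22.6, 242.4]
tcp_rot: [[1.0, 0.0, 0.0], [-0.0, 0.0, 1.0], [0.0, -1.0, 0.0]]
wrist_force: [-0.5, 0.6, -0.0]
gripper_width: 85.6
```

```bash
python3 -c "
from h import *
go(545,21,242,0)
d=cam('wrist');save('w1',d)
print(proj(d,[[535,21,0],[535,21,75]]))"
```

```text
t 2.4 tcp [546.7  22.6 242.4] yaw -0.0 units [-0.034  0.009 -0.031] turn -0.0 F [-0.5  0.6 -0. ] w 85.6 q [-0.21  0.68  0.22  1.59 -0.18  0.89  0.07]
[[266.08562756 168.39289114]
 [263.68844118 185.99382666]]
```

View pics/w1.png

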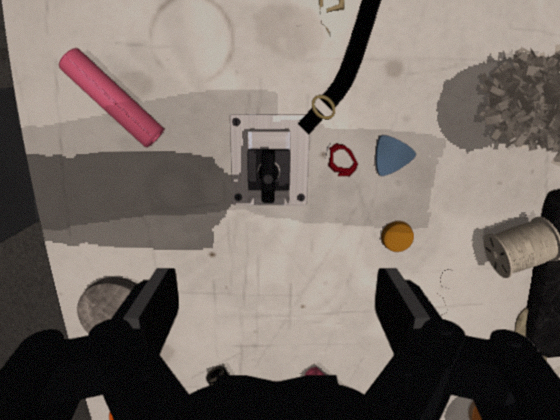

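The wrist view shows the holder with its foot plate corners at (235,115) to (307,204) and the knob bar from about (268,148) to (268,202). A pale block shows on its +y side. I'll zoom in.

```bash
python3 -c "
from h import *
d=cam('wrist');save('w2',d,(220,100,110,120),5)
for t in ('wing_knob','holder','clamp_shoe'):
  for o in vision.cut_out(t,'wrist'):
    ys,xs=np.nonzero(o['region']);print(t,o['confidence'],o['bbox'],len(xs),xs.mean(),ys.mean(), cv2.minAreaRect(np.c_[xs,ys].astype(np.float32)))
"
```

```text
wing_knob 0.95 [255.2, 140.3, 17.6, 54.7] 827 264.58524788391776 166.9298669891173 ((265.0, 167.5), (53.0, 20.0), 90.0)
holder 0.84 [225.2, 104.1, 81.6, 96.5] 6936 265.6300461361015 152.14186851211073 ((266.37884521484375, 152.0167999267578), (92.0744857788086, 79.05220794677734), 88.45184326171875)
clamp_shoe 0.22 [256.5, 140.5, 19.0, 54.5] 836 264.58851674641147 166.9102870813397 ((265.0, 167.5), (53.0, 20.0), 90.0)
```

View pics/w2.png

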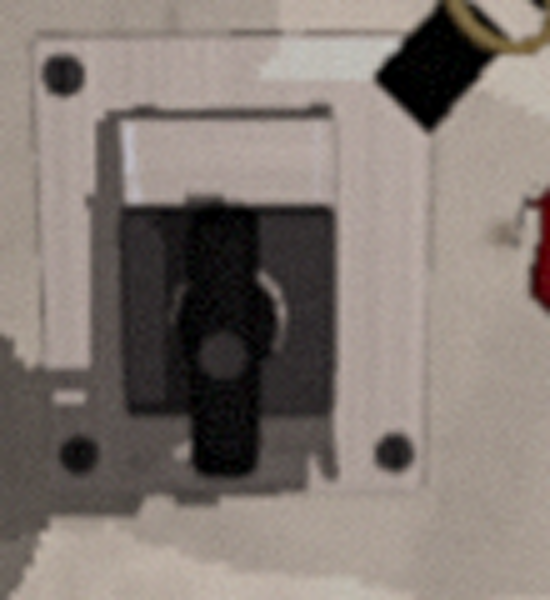

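```bash
python3 -c "
from h import *
t=cam('top');s=cam('side')
save('s_h2',s,(235,140,90,65),8)
save('t_h2',t,(100,160,160,80),5)
w=cam('wrist')
print(ray(w,[[265,167.5]],80),ray(w,[[265,141],[265,195]],83), 'plate',ray(w,[[227.5,107],[304,107],[229.5,197.5],[305,197.5]],4))
print(ray(w,[[244,122],[286,122],[245,141],[286,141],[245,182],[286,182]],40))
"
```

```text
[[535.04551782  41.94725417  80.        ]] [[535.22384356  65.12749661  83.        ]
 [535.04781046  18.10326679  83.        ]] plate [[493.87682714  89.72406978   4.        ]
 [573.11912956  90.07629253   4.        ]
 [492.75838276  -8.27908167   4.        ]
 [577.01898659  -7.77860299   4.        ]]
[[514.02273968  77.27581915  40.        ]
 [553.71531173  77.45870032  40.        ]
 [514.6286304   59.34457869  40.        ]
 [553.95559893  59.54010249  40.        ]
 [513.80650022  18.78944552  40.        ]
 [554.51493844  19.01969869  40.        ]]
```

View pics/s_h2.png

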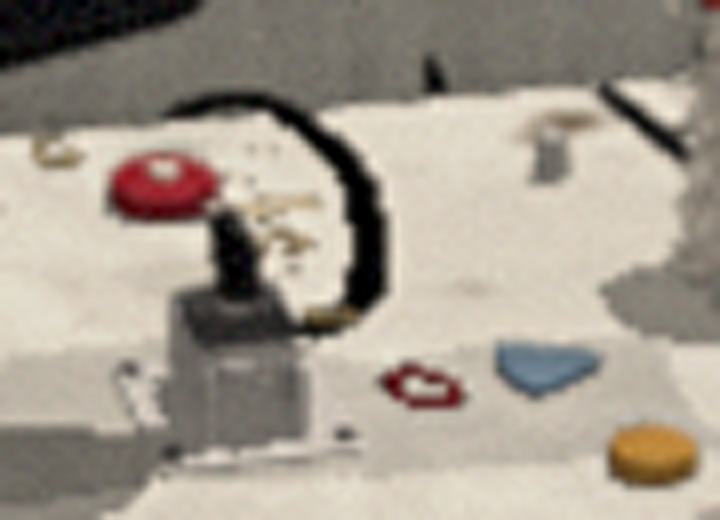

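View pics/t_h2.png

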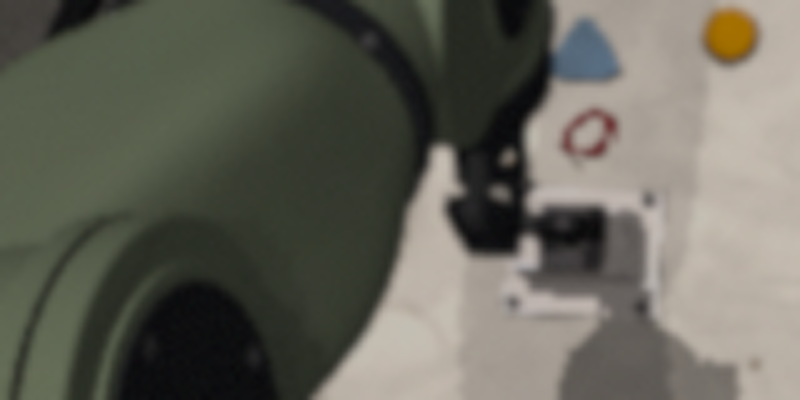

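```bash
python3 -c "
from h import *
go(545,21,242,0)
w=cam('wrist');save('w3',w)
go(545,21,242,0)
for t,z in (('wing_knob',75),('beeswax',6),('tailors_chalk',3),('holder',4)):
  o=vision.cut_out(t,'wrist')[0];ys,xs=np.nonzero(o['region']);c=[xs.mean(),ys.mean()];print(t,o['confidence'],c,ray(w,[c],z))
t=cam('top')
print(ray(t,[[200.8,198.6],[232.2,198.6],[200.8,223.6],[232.2,223.6]],4))
"
```

```text
t 2.8 tcp [545.5  25.6 242.4] yaw 0.3 units [-0.01   0.008 -0.092] turn 0.3 F [-0.3 -0.3  1. ] w 85.4 q [-0.22  0.67  0.22  1.6  -0.18  0.89  0.07]
t 2.85 tcp [545.6  25.4 242.5] yaw 0.3 units [-0.011  0.009 -0.089] turn 0.3 F [ 0.5 -0.7 -0.2] w 85.4 q [-0.22  0.67  0.22  1.6  -0.18  0.89  0.07]
wing_knob 0.79 [np.float64(269.69006622516554), np.float64(176.9245033112583)] [[539.06343946  32.34963528  75.        ]]Traceback (most recent call last):
  File "<string>", line 7, in <module>
    o=vision.cut_out(t,'wrist')[0];ys,xs=np.nonzero(o['region']);c=[xs.mean(),ys.mean()];print(t,o['confidence'],c,ray(w,[c],z))
      ~~~~~~~~~~~~~~~~~~~~~~~~~^^^
IndexError: list index out of range
```

View pics/w3.png

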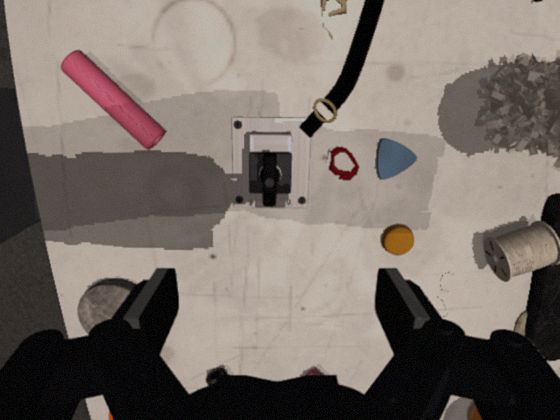

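```bash
python3 -c "
from h import *
w=cam('wrist');t=cam('top')
save('w4',w,(220,100,110,120),5)
print('w beeswax/chalk',ray(w,[[398,240]],8),ray(w,[[395,158]],6))
print('top',ray(t,[[246,167]],8),ray(t,[[217,170.5]],6))
print('w plate',ray(w,[[232,117],[308,117],[234,207],[309,207]],4))
print(ray(t,[[200.8,198.6],[232.2,198.6],[200.8,223.6],[232.2,223.6]],4).mean(0))
s=cam('side'); print('side',ray(s,[[316.5,196.5]],6),ray(s,[[303,185]],6))
"
```

```text
w beeswax/chalk [[686.76636172 -58.14993654   8.        ]] [[673.32533794  37.30341405   6.        ]]
top [[686.3638047  -61.27018297   8.        ]] [[672.40695215  33.38878511   6.        ]]
w plate [[498.57609704  78.94948755   4.        ]
 [577.88094461  79.28360938   4.        ]
 [497.65995826 -20.03722238   4.        ]
 [582.10439237 -19.60538717   4.        ]]
[536.84681085  27.04613858   4.        ]
side [[689.96416725 -60.53641181   6.        ]] [[674.41319244  31.70452104   6.        ]]
```

View pics/w4.png

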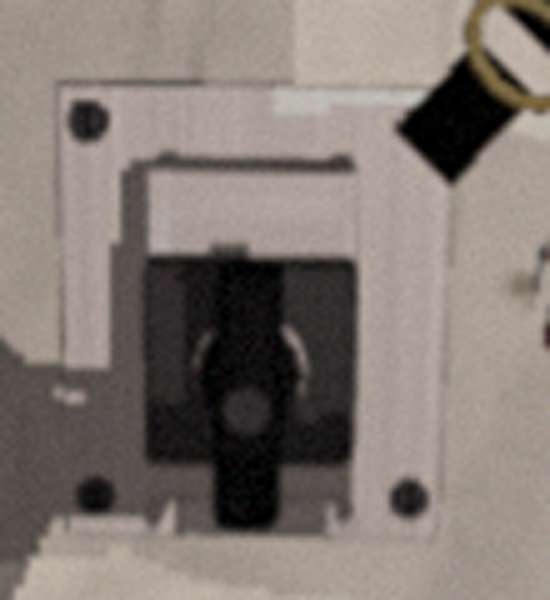

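```bash
python3 -c "
from h import *
w=cam('wrist')
for z in (4,20,39): print(z,ray(w,[[270,131],[270,133],[270,151],[270,193],[270,200],[270,206]],z)[:,1])
for z in (39,20,4): print(z,ray(w,[[249.5,134],[291,134],[252,205],[289,205]],z)[:,0])
"
```

```text
4 [ 64.18503954  62.09408544  42.98939345  -3.81141339 -11.94914137
 -19.00822563]
20 [ 65.85953406  63.8590274   45.58073827   0.80437238  -6.98134564
 -13.73507834]
39 [67.84799631 65.95489598 48.65796025  6.28561799 -1.08208821 -7.47321594]
39 [519.36598888 559.06054159 520.60022118 558.21710983]
20 [517.90724178 559.8538919  519.21149909 558.96260747]
4 [516.67882316 560.52197637 518.0420489  559.59039496]
```

arm_command:
  series:
    - [0,0.3,1.0,0,0]
    - [0,0.6,2.0,0,0]
    - [0,1.0,2.6,0,0]
    - [0,1.2,2.6,0,0]
    - [0,1.2,2.6,0,0]

```text
time: 3.78
tcp_pos: [545.2, 153.6, 182.0]
tcp_rot: [[1.0, -0.001, -0.003], [0.003, -0.001, 1.0], [-0.001, -1.0, -0.001]]
wrist_force: [1.1, -0.6, 0.5]
gripper_width: 85.8
```

arm_command:
  series:
    - [0,0,0,0,0]
    - [0,0,0,0,0]

```text
time: 4.03
tcp_pos: [545.6, 153.9, 182.9]
tcp_rot: [[1.0, 0.001, -0.003], [0.003, 0.0, 1.0], [0.001, -1.0, 0.0]]
wrist_force: [-0.2, -0.1, 0.5]
gripper_width: 85.3
```

```bash
python3 -c "
from h import *
go(545,21,242,0)
w=cam('wrist');save('w5',w); print(proj(w,[[537,28,75],[537,66,30]]))
"
```

```text
t 4.03 tcp [545.6 153.9 182.9] yaw 0.2 units [-0.018 -1.183 -2.658] turn 0.2 F [-0.2 -0.1  0.5] w 85.3 q [-0.44  0.78  0.22  1.6  -0.22  0.78 -0.13]
[[266.23902835 345.85718566]
 [267.23270037 279.7426014 ]]
```

View pics/w5.png

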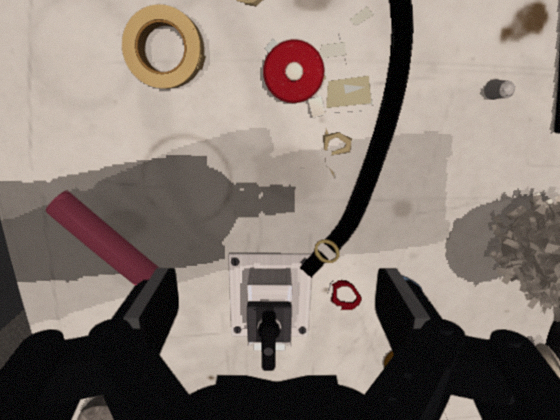

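```bash
python3 -c "
from h import *
w=cam('wrist');save('w6',w,(215,240,110,140),5)
"
```

```text
(no output)
```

View pics/w6.png

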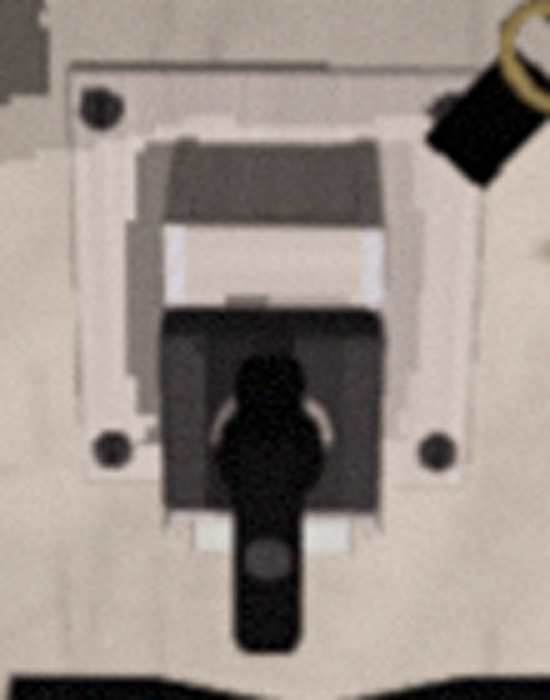

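```bash
python3 -c "
from h import *
s=cam('side');im=np.mean([s['color'].astype(float)]+[cam('side')['color'] for _ in range(2)],0)[165:205,245:290]
im=np.clip((im-20)*1.6,0,255).astype(np.uint8)
cv2.imwrite('pics/s5.png',cv2.resize(im[:,:,::-1],None,fx=14,fy=14,interpolation=cv2.INTER_CUBIC))
X=[[537+a,-10,z] for a in(-15.5,15.5) for z in (4,35)]
print(proj(s,X)-[245,165])
"
```

```text
[[16.06218997 30.87149661]
 [16.03412102 22.05180384]
 [25.50551075 29.8365789 ]
 [25.55549426 21.04520699]]
```

View pics/s5.png

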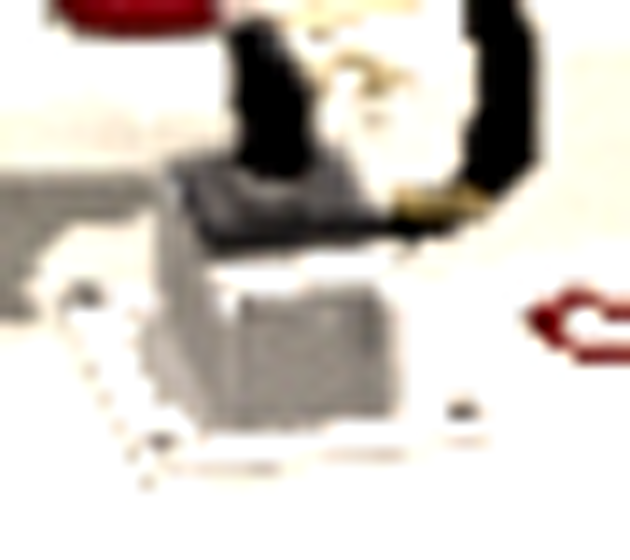

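The north face is solid, and the south face shows the rectangular opening with flared lips. So the mouth faces -y and holder x points along world +y. Next is the knob axis.

```bash
python3 -c "
from h import *
w=cam('wrist')
import copy
Tc=w['T_tool_cam']
def mk(p,yaw):
    d=dict(w);c,s=np.cos(np.radians(yaw)),np.sin(np.radians(yaw))
    T=np.eye(4);T[:3,:3]=np.array([[c,0,-s],[s,0,c],[0,-1,0]]);T[:3,3]=p
    W=T@Tc;d['R']=W[:3,:3].T;d['t']=-d['R']@W[:3,3];return d
a=mk([545.5,25.5,242.4],0.25);b=w
print(a['R']-b['R'])
print('cap',tri([a,b],[[269,181.6],[268.4,351.6]]), ray(a,[[269,181.6]],83),ray(b,[[268.4,351.6]],83))
print('south end',tri([a,b],[[269.3,205.4],[268.5,370.6]]))
print('boltSW',tri([a,b],[[239,199],[237.4,330]]),'NW',tri([a,b],[[237.5,124],[235.2,261.5]]),'SE',tri([a,b],[[301.8,199.6],[302.4,330.4]]))
go(538,28,93,0)
"
```

```text
[[-2.97896307e-06  7.23566621e-04 -1.18182765e-04]
 [ 7.24898068e-04 -8.90158738e-06 -3.70205043e-05]
 [ 1.09735934e-04  3.70295219e-05 -1.18808583e-05]]
cap [538.72688693  30.06377932  83.35813548] [[538.65242051  29.97314335  83.        ]] [[538.78451368  29.74923188  83.        ]]
south end [538.78246876   7.77340359  81.30767021]
boltSW [503.53332351  -9.87273856   5.01154861] NW [504.11324774  72.1605806    4.2479428 ] SE [573.53025734 -10.4072101    4.51533168]
t 4.33 tcp [545.3 154.5 182.4] yaw 0.2 units [-0.156  1.788 -2.529] turn 0.2 F [0.2 1.1 0.2] w 85.6 q [-0.44  0.78  0.22  1.6  -0.22  0.78 -0.13]
```

arm_command:
  series:
    - [-0.05,0.3,-0.9,0.2,0]
    - [-0.1,0.6,-1.8,0.2,0]
    - [-0.14,0.9,-2.5,0.2,0]
    - [-0.14,1.05,-2.5,0.2,0]
    - [-0.14,1.05,-2.5,0.2,0]

```text
time: 4.95
tcp_pos: [538.7, 30.2, 129.5]
tcp_rot: [[1.0, -0.001, -0.001], [0.001, 0.0, 1.0], [-0.001, -1.0, 0.0]]
wrist_force: [0.4, 0.3, 1.0]
gripper_width: 85.3
```

arm_command:
  series:
    - [0,0,0,0,0.3]
    - [0,0,0,0,0.5]

```text
time: 5.2
tcp_pos: [538.9, 30.2, 130.1]
tcp_rot: [[1.0, 0.001, -0.001], [0.001, 0.0, 1.0], [0.001, -1.0, 0.0]]
wrist_force: [-0.6, 0.2, -0.0]
gripper_width: 51.7
```

```bash
python3 -c "
from h import *
go(538.7,29,70,0)
w=cam('wrist');save('w7',w)
print(proj(w,[538.7,30,83]))
"
```

```text
t 5.2 tcp [538.9  30.2 130.1] yaw 0.1 units [-0.005  1.203 -0.025] turn 0.1 F [-0.6  0.2 -0. ] w 51.7 q [-0.2   0.82  0.16  1.75 -0.21  0.59  0.08]
[[276.67259542 239.06680464]]
```

View pics/w7.png

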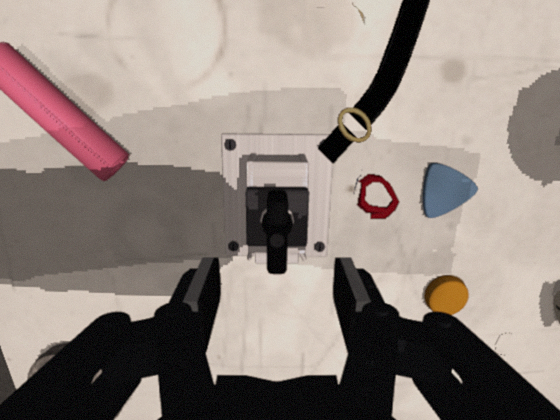

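Knob cap at about (277,238), which matches the projected (277,239). The knob is centred between the fingers, so I'll descend and pinch.

arm_command:
  series:
    - [0,0.6,0,0,0.5]
    - [0,1.2,0,0,0.5]
    - [0,1.2,0,0,0.7]
    - [0,1.2,0,0,0.95]
    - [0,1.2,0,0,1]
  newtons: 40

```text
time: 5.88
tcp_pos: [539.2, 29.6, 70.8]
tcp_rot: [[1.0, 0.001, -0.0], [0.0, -0.0, 1.0], [0.001, -1.0, -0.0]]
wrist_force: [0.8, -0.2, 1.9]
gripper_width: 11.3
```

arm_command:
  series:
    - [0,0,0,0,1]
    - [0,0,0,0,1]

```text
time: 6.12
tcp_pos: [539.1, 29.6, 70.8]
tcp_rot: [[1.0, 0.001, -0.0], [0.0, 0.0, 1.0], [0.001, -1.0, 0.0]]
wrist_force: [-0.9, -0.4, 8.5]
gripper_width: 11.0
```

```bash
python3 -c "
from h import *
go(538.7,29,70,0);print(readout.read_state()['moment'])
"
```

```text
t 6.12 tcp [539.1  29.6  70.8] yaw 0.0 units [-0.009  0.015 -0.012] turn 0.0 F [-0.9 -0.4  8.5] w 11.0 q [-0.18  0.92  0.12  1.78 -0.23  0.45  0.1 ]
[0.06020815 0.27830074 0.08253288]
```

arm_command:
  series:
    - [0,-0.02,0,3,1]
    - [0,-0.02,0,6,1]
    - [0,-0.02,0,9,1]
    - [0,-0.02,0,9,1]

```text
time: 6.62
tcp_pos: [538.9, 29.6, 70.9]
tcp_rot: [[0.988, 0.0, 0.156], [-0.156, -0.0, 0.988], [0.0, -1.0, -0.0]]
wrist_force: [3.3, -0.7, -3.9]
gripper_width: 11.2
```

```bash
python3 -c "
from h import *
go(538.7,29,70,0);print(readout.read_state()['moment'])
w=cam('wrist');save('w8',w,(190,120,200,200),4)
"
```

```text
t 6.62 tcp [538.9  29.6  70.9] yaw -9.0 units [-0.002  0.019 -0.013] turn -9.0 F [ 3.3 -0.7 -3.9] w 11.2 q [-0.2   0.93  0.16  1.78 -0.29  0.46  0.01]
[ 0.14045665 -0.45263658  1.07239291]
```

View pics/w8.png

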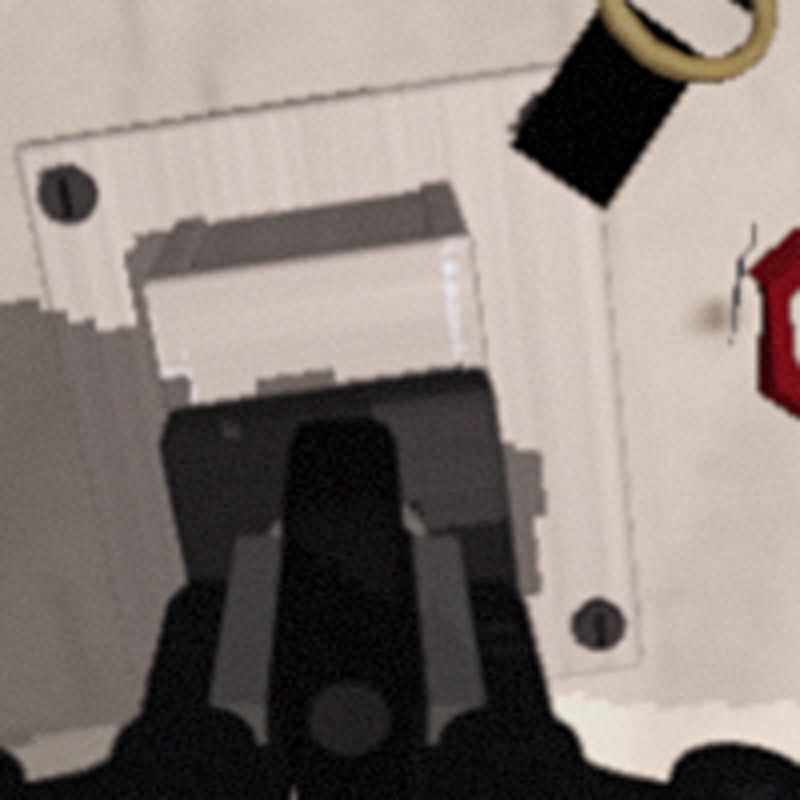

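Resisting moment +1.07 N m, so clockwise is the stop (0.08 N m would be free turning). Unscrewing is anticlockwise.

arm_command:
  series:
    - [0,0,0,-9,1]
    - [0,0,0,-18,1]
    - [0,0,0,-27,1]
    - [0,0,0,-36,1]
    - [0,0,0,-45,1]

```text
time: 7.3
tcp_pos: [539.5, 29.6, 70.9]
tcp_rot: [[0.806, 0.002, -0.592], [0.592, 0.0, 0.806], [0.002, -1.0, -0.001]]
wrist_force: [7.1, 1.6, -9.6]
gripper_width: 10.9
```

```bash
python3 -c "
from h import *
go(538.7,29.6,71,70);print(readout.read_state()['moment'])
"
```

```text
t 7.3 tcp [539.5  29.6  70.9] yaw 36.3 units [-0.013 -0.002  0.009] turn -33.7 F [ 7.1  1.6 -9.6] w 10.9 q [-0.1   0.92 -0.02  1.78  0.04  0.45  0.49]
[ 0.43661448 -1.31673027 -0.11537577]
```

Moment -0.12 N m, so it turns freely. I'll continue to the end.

arm_command:
  series:
    - [0,0,0,-9,1]
    - [0,0,0,-18,1]
    - [0,0,0,-27,1]
    - [0,0,0,-36,1]
    - [0,0,0,-37,1]

```text
time: 7.92
tcp_pos: [539.6, 29.9, 70.9]
tcp_rot: [[0.29, 0.002, -0.957], [0.957, 0.001, 0.29], [0.002, -1.0, -0.002]]
wrist_force: [8.5, 3.7, -9.1]
gripper_width: 11.5
```

```bash
python3 -c "
from h import *
go(538.7,29.6,71,76);print(readout.read_state()['moment'])
"
```

```text
t 7.92 tcp [539.6  29.9  70.9] yaw 73.2 units [-0.011 -0.002  0.016] turn -2.8 F [ 8.5  3.7 -9.1] w 11.5 q [-0.02  0.92 -0.17  1.77  0.3   0.47  0.88]
[ 0.89279262 -1.6996327  -0.07041673]
```

arm_command:
  series:
    - [0,0,0,-2,1]
    - [0,0,0,-4,1]
    - [0,0,0,-4,1]

```text
time: 8.3
tcp_pos: [539.6, 29.9, 70.9]
tcp_rot: [[0.226, 0.002, -0.974], [0.974, 0.001, 0.226], [0.002, -1.0, -0.002]]
wrist_force: [7.6, 4.4, -7.6]
gripper_width: 11.3
```

```bash
python3 -c "
from h import *
go(538.7,29.6,130,76);print(readout.read_state()['moment'])
"
```

```text
t 8.3 tcp [539.6  29.9  70.9] yaw 76.9 units [-0.008 -1.181  0.015] turn 0.9 F [ 7.6  4.4 -7.6] w 11.3 q [-0.02  0.92 -0.19  1.77  0.32  0.48  0.92]
[ 0.94660249 -1.63370099 -1.24240274]
```

It hit its end stop at about 1.3 rad (moment -1.24). I'll release and lift.

arm_command:
  series:
    - [0,0,0,2,0.9]
    - [0,0,0,2,0.6]
    - [0,0,0,2,0.5]
    - [0,-0.8,0,2,0.5]
    - [0,-1.7,0,2,0.4]

```text
time: 8.93
tcp_pos: [538.2, 29.3, 156.6]
tcp_rot: [[0.258, -0.002, -0.966], [0.966, -0.0, 0.258], [-0.001, -1.0, 0.002]]
wrist_force: [1.0, 0.9, 0.0]
gripper_width: 51.4
```

arm_command:
  series:
    - [0,-0.4,0,10,0.2]
    - [0,-0.4,0,10,0.2]
    - [0,-0.4,0,10,0.2]

```text
time: 9.3
tcp_pos: [538.3, 29.4, 175.1]
tcp_rot: [[0.42, -0.001, -0.908], [0.908, -0.0, 0.42], [-0.001, -1.0, 0.001]]
wrist_force: [-0.0, -0.4, 0.5]
gripper_width: 68.4
```

```bash
python3 -c "
from h import *
go(490,-280,175,0)
w=cam('wrist');save('w9',w)
t=cam('top')
for o in vision.cut_out('film_roll','top'):
    ys,xs=np.nonzero(o['region']);c=np.array([xs.mean(),ys.mean()]);print(o['confidence'],c,t['color'][o['region']].mean(0))
    X=ray(t,np.c_[xs,ys],20)[:,:2];m=X.mean(0);u,s_,v=np.linalg.svd(X-m,full_matrices=False);print(m,v[0],np.degrees(np.arctan2(v[0][1],v[0][0])),np.ptp((X-m)@v[0]),np.ptp((X-m)@v[1]))
"
```

```text
t 9.3 tcp [538.3  29.4 175.1] yaw 65.2 units [-6.022  0.007 -1.719] turn 65.2 F [-0.  -0.4  0.5] w 68.4 q [-0.01  0.75 -0.19  1.7   0.2   0.72  0.83]
0.77 [321.81553398 228.45307443] [41.82200647 38.44660194 35.65695793]
[ 485.99173192 -309.41132707] [ 0.38153665 -0.92435371] -67.5711011078378 118.3264621923754 28.688753495150564
0.69 [420.62295082 272.06284153] [170.76229508  90.21038251 107.8442623 ]
[ 358.8546015  -610.95658639] [0.29100257 0.95672227] 73.08201175847248 119.49802188796204 29.341976216560006
0.56 [319.86900958 184.05750799] [167.10543131  91.91693291 108.05750799]
[ 630.98643558 -302.87830295] [-0.68898872  0.72477206] 133.55011068948377 122.20888118377306 32.32097233430507
```

View pics/w9.png

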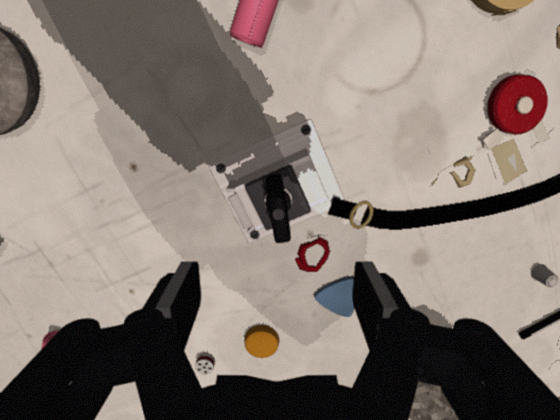

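```bash
python3 -c "
from h import *
go(500,-340,175,22.4)
"
```

```text
t 9.45 tcp [538.4  29.4 175. ] yaw 65.1 units [-7.025e+00  3.000e-03 -2.414e+00] turn 42.7 F [-0.  -0.6  0. ] w 68.1 q [-0.01  0.75 -0.19  1.7   0.2   0.72  0.83]
```

arm_command:
  series:
    - [-1.0,0,-0.34,6,0.2]
    - [-2.1,0,-0.72,12,0.2]
    - [-3.2,0,-1.1,18,0.2]
    - [-4.3,0,-1.48,24,0.2]
    - [-5.4,0,-1.86,30,0.2]

```text
time: 10.07
tcp_pos: [508.4, -256.3, 175.3]
tcp_rot: [[0.82, -0.001, -0.572], [0.572, 0.0, 0.82], [-0.0, -1.0, 0.001]]
wrist_force: [0.8, 0.3, -0.4]
gripper_width: 68.2
```

```bash
python3 -c "
from h import *
go(500,-340,175,22.4)
"
```

```text
t 10.07 tcp [ 508.4 -256.3  175.3] yaw 34.9 units [-1.095  0.006 -1.277] turn 12.5 F [ 0.8  0.3 -0.4] w 68.2 q [ 0.47  0.78 -0.11  1.59  0.11  0.78  0.92]
```

arm_command:
  series:
    - [-0.55,0,-0.64,6.5,0.2]
    - [-1.1,0,-1.28,12.5,0.2]
    - [-1.1,0,-1.28,12.5,0.2]
    - [-1.1,0,-1.28,12.5,0.2]

```text
time: 10.58
tcp_pos: [500.7, -337.8, 175.3]
tcp_rot: [[0.923, -0.001, -0.384], [0.384, 0.001, 0.923], [-0.0, -1.0, 0.001]]
wrist_force: [-0.1, 0.3, -0.4]
gripper_width: 68.1
```

```bash
python3 -c "
from h import *
go(501.5,-344,80,22.4)
w=cam('wrist');save('w10',w)
for o in vision.cut_out('film_roll','wrist'):
    ys,xs=np.nonzero(o['region']);c=np.array([xs.mean(),ys.mean()]);print(o['confidence'],c,o['bbox'],w['color'][o['region']].mean(0))
    X=ray(w,np.c_[xs,ys],18)[:,:2];m=X.mean(0);u,s_,v=np.linalg.svd(X-m,full_matrices=False);print(m,v[0],np.degrees(np.arctan2(v[0][1],v[0][0])),np.ptp((X-m)@v[0]),np.ptp((X-m)@v[1]))
"
```

```text
t 10.57 tcp [ 500.7 -337.8  175.3] yaw 22.6 units [-0.032  1.906 -0.123] turn 0.2 F [-0.1  0.3 -0.4] w 68.1 q [ 0.57  0.83 -0.06  1.46  0.06  0.86  0.88]
0.95 [426.50747664 198.13504673] [394.8, 135.1, 60.7, 125.2] [164.225       78.41985981  95.61682243]
[ 627.15382382 -296.44114796] [ 0.6896553  -0.72413781] -46.397170723241665 126.61422298197557 31.708766572148065
0.73 [276.38763927 141.77927265] [259.6, 71.1, 35.7, 142.1] [19.76623923 17.74206433 16.80239647]
[ 485.29509997 -302.57020722] [ 0.3938556  -0.91917233] -66.80538019840394 118.91084624169989 29.13036584233751
```

View pics/w10.png

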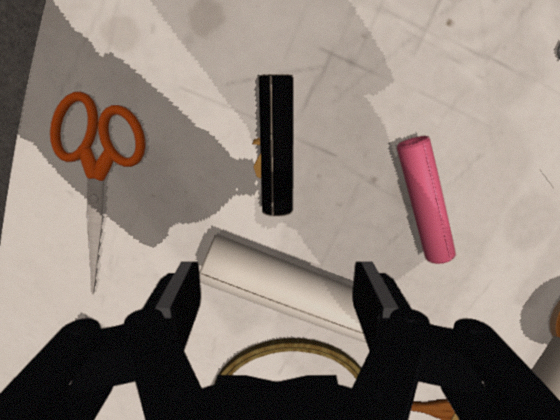

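Dark roll: ends at (276,73) and (277,214), length 119 mm, correct size and colour; the only look-alike here is the pink one at (427,200). The TCP is already over the grip point, 38 mm behind the centre towards the -y end. Descending.

arm_command:
  series:
    - [0,0.9,0,0,0.2]
    - [0,1.9,0,0,0.25]
    - [0,2.7,0,0,0.3]
    - [0,3.1,0,0,0.3]
    - [0,3.22,0,0,0.3]

```text
time: 11.3
tcp_pos: [500.8, -338.1, 14.5]
tcp_rot: [[0.923, -0.0, -0.384], [0.384, 0.0, 0.923], [-0.0, -1.0, 0.0]]
wrist_force: [-0.9, 0.3, 0.2]
gripper_width: 59.8
```

```bash
python3 -c "
from h import *
go(500.3,-337.5,13,22.9)
w=cam('wrist');save('w11',w)
"
```

```text
t 11.3 tcp [ 500.8 -338.1   14.5] yaw 22.6 units [-0.005  0.031  0.015] turn -0.3 F [-0.9  0.3  0.2] w 59.8 q [ 0.56  1.07 -0.05  1.54  0.08  0.53  0.86]
```

View pics/w11.png

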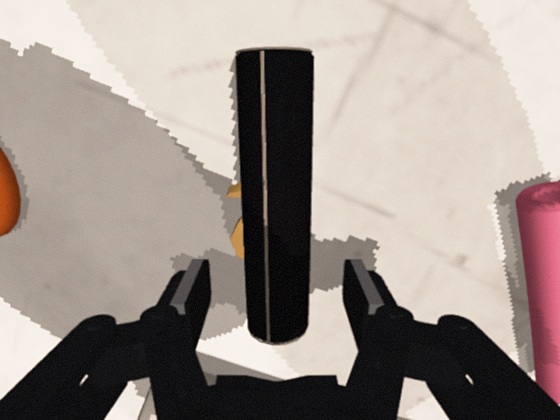

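The roll is centred between the fingers, with its far end at row 48 and near end at row 343. Closing.

arm_command:
  series:
    - [0,0.02,0,0,0.6]
    - [0,0.02,0,0,0.8]
    - [0,0.02,0,0,1]
    - [0,0.02,0,0,1]
    - [0,0.02,0,0,1]
  newtons: 40

```text
time: 11.98
tcp_pos: [501.2, -338.9, 15.1]
tcp_rot: [[0.924, 0.001, -0.383], [0.383, -0.001, 0.924], [0.001, -1.0, -0.002]]
wrist_force: [-1.6, 0.6, 8.3]
gripper_width: 27.6
```

arm_command:
  series:
    - [0,-0.3,0,0,1]
    - [0,-0.7,0,0,1]
    - [0,-0.8,0,0,1]

```text
time: 12.35
tcp_pos: [501.4, -338.9, 56.0]
tcp_rot: [[0.924, 0.002, -0.383], [0.383, -0.001, 0.924], [0.001, -1.0, -0.002]]
wrist_force: [-0.4, 0.8, -0.1]
gripper_width: 27.1
```

```bash
python3 -c "
from h import *
go(538.7,-107,55,0)
w=cam('wrist');save('w12',w)
p=proj(w,[500,-338,50]);print(p)
"
```

```text
t 12.35 tcp [ 501.4 -338.9   56. ] yaw 22.5 units [2.466 0.015 3.999] turn 22.5 F [-0.4  0.8 -0.1] w 27.1 q [ 0.57  1.   -0.05  1.54  0.08  0.6   0.87]
[[275.81346526 273.17943059]]
```

View pics/w12.png

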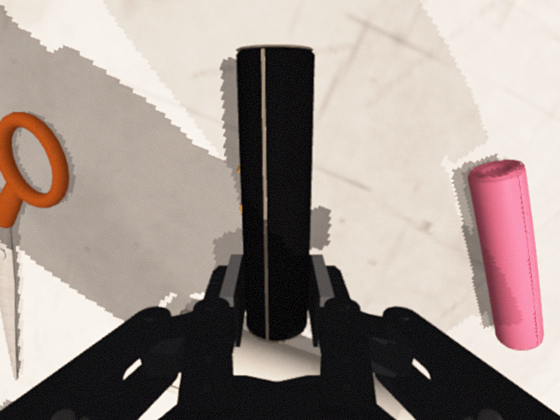

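```bash
python3 -c "
from h import *
w=cam('wrist')
T=w['T_tool_cam'];d=dict(w);d['R']=T[:3,:3].T;d['t']=-d['R']@T[:3,3]
def rayY(uv,y):
    n=cv2.undistortPoints(np.array(uv,float).reshape(-1,1,2),d['camera_matrix'],d['D']).reshape(-1,2)
    v=np.c_[n,np.ones(len(n))]@d['R'];c=T[:3,3];return c+v*((y-c[1])/v[:,1])[:,None]
print(rayY([[275.5,46],[276,338]],-13))
print(rayY([[237.5,55],[314,55],[246,300],[308.5,300]],-5))
go(538.7,-107,55,0)
"
```

```text
[[ -0.95208098 -13.          92.85305695]
 [ -0.82386462 -13.         -18.56728664]]
[[-13.95572037  -5.          90.97785022]
 [ 12.18324517  -5.          90.97539168]
 [-13.55862466  -5.          -5.33743837]
 [ 12.96827706  -5.          -5.34157399]]
t 12.45 tcp [ 500.9 -338.7   54.8] yaw 22.5 units [ 2.472 -0.007  3.992] turn 22.5 F [-0.  -0.  -0.2] w 27.4 q [ 0.57  1.   -0.05  1.54  0.08  0.6   0.87]
```

arm_command:
  series:
    - [0.5,-0.3,0.78,5,1]
    - [1.0,-0.4,1.56,10,1]
    - [1.5,-0.4,2.34,15,1]
    - [2.0,-0.4,3.12,20,1]
    - [2.37,-0.4,3.71,22.9,1]

```text
time: 13.08
tcp_pos: [539.2, -119.6, 73.4]
tcp_rot: [[1.0, -0.001, 0.008], [-0.008, 0.0, 1.0], [-0.001, -1.0, 0.0]]
wrist_force: [-0.1, -0.3, -1.6]
gripper_width: 27.4
```

arm_command:
  series:
    - [0,0,0,0,1]
    - [0,0,0,0,1]

```text
time: 13.32
tcp_pos: [538.9, -122.6, 73.6]
tcp_rot: [[1.0, -0.001, 0.007], [-0.007, -0.001, 1.0], [-0.0, -1.0, -0.001]]
wrist_force: [-0.6, -0.6, 1.0]
gripper_width: 27.1
```

```bash
python3 -c "
from h import *
go(539.2,-122,20,-0.4)
w=cam('wrist');save('w13',w)
print(proj(w,[[538.5,-8,20],[538.7,30,83],[538.5,60,20]]))
"
```

```text
t 13.32 tcp [ 538.9 -122.6   73.6] yaw -0.4 units [0.007 1.072 0.012] turn 0.0 F [-0.6 -0.6  1. ] w 27.1 q [ 0.11  0.93  0.1   1.73 -0.17  0.49  0.31]
[[ 274.92393669   16.2316162 ]
 [ 273.63276851 -155.48354782]
 [ 273.84436001 -137.04967923]]
```

View pics/w13.png

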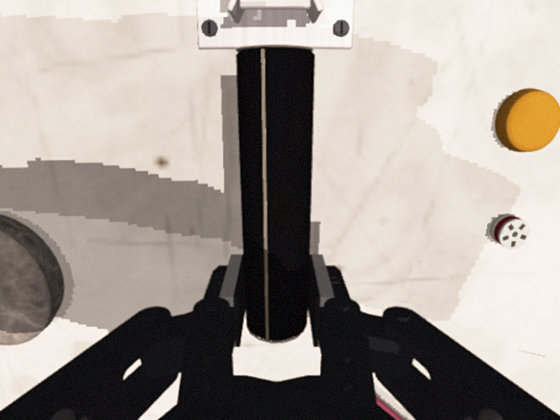

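The roll lies at column 275.5, and the mouth lips and plate bolts are centred at about 275. Alignment is good. Lowering and starting the insertion.

arm_command:
  series:
    - [0.01,0.6,0,0,1]
    - [0.01,1.07,0,0,1]
    - [0.01,1.07,0,0,1]
    - [0.01,1.07,0,0,1]

```text
time: 13.88
tcp_pos: [539.8, -122.4, 21.1]
tcp_rot: [[1.0, 0.001, 0.007], [-0.007, -0.0, 1.0], [0.001, -1.0, -0.0]]
wrist_force: [-0.1, -0.5, 0.0]
gripper_width: 27.1
```

```bash
python3 -c "
from h import *
go(539.2,-85,20,-0.4)
w=cam('wrist');save('w14',w);s=cam('side');save('s14',s,(235,155,80,60),10)
"
```

```text
t 13.88 tcp [ 539.8 -122.4   21.1] yaw -0.4 units [-0.017  0.022  0.749] turn -0.0 F [-0.1 -0.5  0. ] w 27.1 q [ 0.12  1.02  0.08  1.74 -0.18  0.39  0.32]
```

View pics/w14.png

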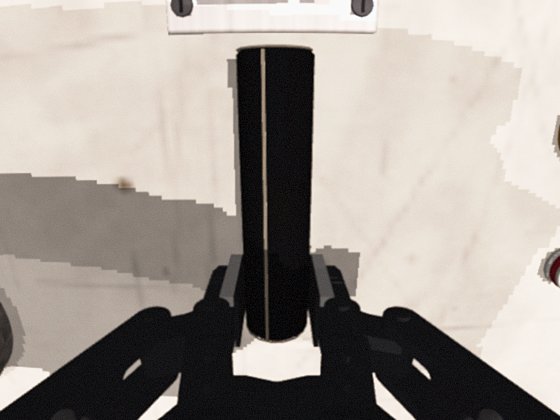

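View pics/s14.png

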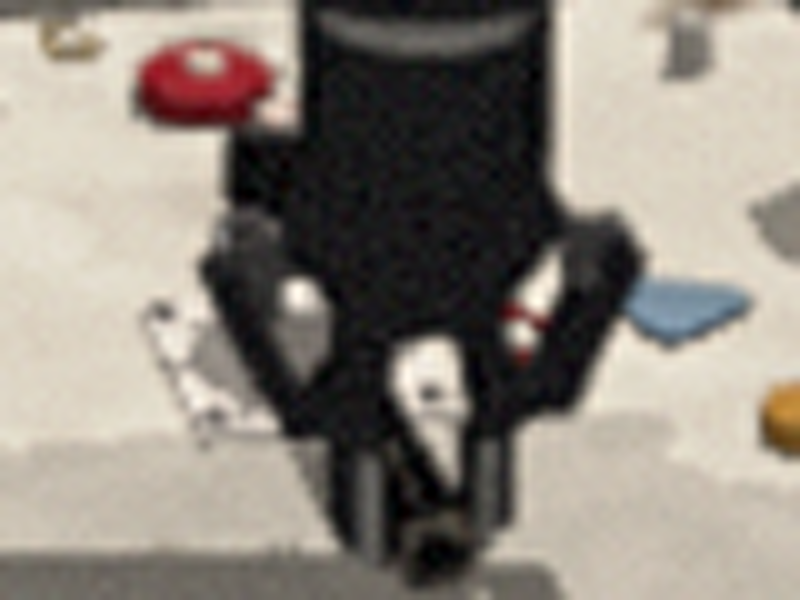

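```bash
python3 -c "
from h import *
go(539.2,-85,20,-0.4)
w=cam('wrist')
print(ray(w,[[181,6],[363,6]],4.5),ray(w,[[275.5,47]],34),ray(w,[[276.5,335]],34))
for c in ((160,0),(340,0)):
  g=w['color'][:20,c[0]:c[0]+45].mean(2);ys,xs=np.nonzero(g<90);print(xs.mean()+c[0],ys.mean(),len(xs))
"
```

```text
t 13.97 tcp [ 540.  -122.1   21.3] yaw -0.4 units [-0.021  0.025  0.743] turn -0.0 F [0.1 0.1 0.2] w 27.4 q [ 0.12  1.02  0.08  1.74 -0.18  0.39  0.32]
[[503.17110108 -10.33482176   4.5       ]
 [574.25018808 -10.90767906   4.5       ]] [[540.00118031 -29.75888176  34.        ]] [[ 539.56849557 -139.60425312   34.        ]]
180.52044609665427 8.12267657992565 269
359.1142857142857 8.323809523809524 105
```

arm_command:
  series:
    - [-0.025,0.02,0.1,0,1]
    - [-0.025,0.02,0.3,0,1]
    - [-0.025,0.02,0.5,0,1]
    - [-0.025,0.02,0.7,0,1]
    - [-0.025,0.02,0.7,0,1]

```text
time: 14.65
tcp_pos: [538.7, -85.7, 19.3]
tcp_rot: [[1.0, -0.0, 0.005], [-0.005, 0.0, 1.0], [-0.0, -1.0, 0.0]]
wrist_force: [0.2, -0.6, -0.2]
gripper_width: 27.2
```

```bash
python3 -c "
from h import *
go(539.2,-35,20,-0.4)
print(readout.read_state()['moment'])
w=cam('wrist');save('w15',w)
"
```

```text
t 14.65 tcp [538.7 -85.7  19.3] yaw -0.3 units [ 0.005 -0.014  1.014] turn 0.1 F [ 0.2 -0.6 -0.2] w 27.2 q [ 0.06  1.02  0.08  1.77 -0.2   0.36  0.28]
[-0.03644337  0.01433893 -0.01626265]
```

View pics/w15.png

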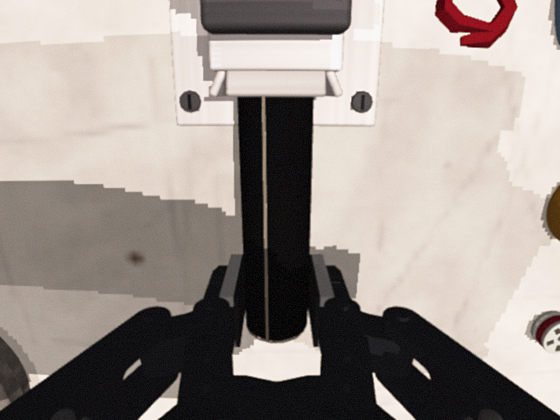

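The roll has entered the mouth centrally with no contact force. Continuing.

arm_command:
  series:
    - [0,0,0.25,0,1]
    - [0,0,0.5,0,1]
    - [0,0,0.75,0,1]
    - [0,0,0.88,0,1]
    - [0,0,0.88,0,1]

```text
time: 15.32
tcp_pos: [538.9, -42.3, 19.3]
tcp_rot: [[1.0, -0.0, 0.006], [-0.006, -0.0, 1.0], [-0.0, -1.0, -0.0]]
wrist_force: [-0.8, 0.1, -0.7]
gripper_width: 27.5
```

```bash
python3 -c "
from h import *
go(539.2,-35,20,-0.4)
print(readout.read_state()['moment'])
"
```

```text
t 15.32 tcp [538.9 -42.3  19.3] yaw -0.3 units [ 0.005 -0.014  0.146] turn 0.1 F [-0.8  0.1 -0.7] w 27.5 q [-0.03  1.01  0.09  1.79 -0.23  0.35  0.23]
[-0.07037563 -0.06461786 -0.02911578]
```

Now feel for the stop.

arm_command:
  series:
    - [0,0,0.05,0,1]
    - [0,0,0.1,0,1]
    - [0,0,0.14,0,1]
    - [0,0,0.14,0,1]

```text
time: 15.82
tcp_pos: [539.0, -35.6, 19.3]
tcp_rot: [[1.0, -0.0, 0.007], [-0.007, -0.0, 1.0], [-0.0, -1.0, -0.0]]
wrist_force: [1.1, 1.0, -0.3]
gripper_width: 27.7
```

arm_command:
  series:
    - [0,0,0.04,0,1]
    - [0,0,0.08,0,1]
    - [0,0,0.08,0,1]

```text
time: 16.2
tcp_pos: [538.8, -33.5, 19.4]
tcp_rot: [[1.0, -0.0, 0.008], [-0.008, -0.003, 1.0], [-0.0, -1.0, -0.003]]
wrist_force: [-2.0, -10.7, -0.1]
gripper_width: 27.7
```

Contact force of -10.7 N at the expected position, so this is the back stop. Setting it down, releasing and lifting.

arm_command:
  series:
    - [0,0.02,0.01,0,1]
    - [0,0.02,0.01,0,0.8]
    - [0,0.02,0.01,0,0.6]
    - [0,0.02,0.01,0,0.3]
    - [0,0.02,0.01,0,0.3]

```text
time: 16.82
tcp_pos: [538.9, -31.0, 18.2]
tcp_rot: [[1.0, -0.0, 0.006], [-0.006, 0.0, 1.0], [-0.0, -1.0, 0.0]]
wrist_force: [0.6, -0.6, 0.1]
gripper_width: 59.5
```

```bash
python3 -c "
from h import *
go(539.2,-35,20,-0.4)
w=cam('wrist');save('w16',w)
"
```

```text
t 16.82 tcp [538.9 -31.   18.2] yaw -0.4 units [ 0.006 -0.035 -0.08 ] turn 0.0 F [ 0.6 -0.6  0.1] w 59.5 q [-0.05  1.02  0.09  1.79 -0.24  0.35  0.21]
```

View pics/w16.png

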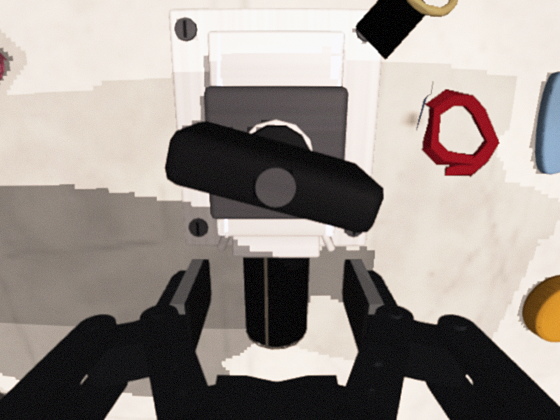

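```bash
python3 -c "
from h import *
go(539.2,-35,160,-0.4)
w=cam('wrist');save('w17',w,(230,240,100,120),6)
print(ray(w,[[277,340],[277,345],[277,348]],32)[:,1],ray(w,[[277,348]],18)[:,1],ray(w,[[275,187]],83),ray(w,[[185.5,28.5],[198.5,227.5]],4.5))
"
```

```text
t 16.88 tcp [539.  -31.1  18.2] yaw -0.4 units [ 0.005 -2.835 -0.079] turn 0.0 F [-0.4  0.7 -0.3] w 59.5 q [-0.05  1.02  0.09  1.79 -0.24  0.35  0.21]
[-50.25636144 -52.8400043  -54.40795256] [-66.47028962] [[538.7738894   29.05978569  83.        ]] [[504.04061572  71.86840049   4.5       ]
 [503.51099353 -10.80615892   4.5       ]]
```

View pics/w17.png

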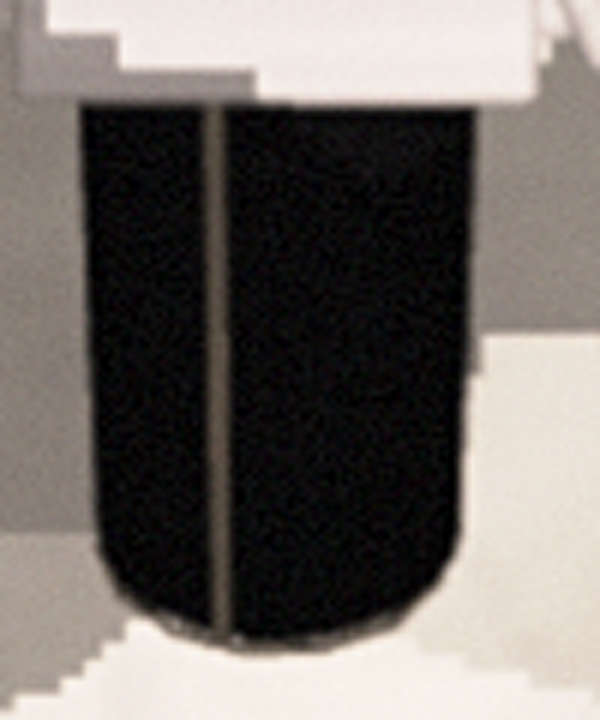

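The roll's outer end is at about y = -54 (home means -55), so it is fully home. I'll lift off and return to the knob.

arm_command:
  series:
    - [0,-0.8,0,0,0.3]
    - [0,-1.8,0,0,0.3]
    - [0,-2.4,0.3,-8,0.4]
    - [0,-2.4,0.9,-18,0.5]
    - [0,-2.4,1.2,-28,0.5]

```text
time: 17.55
tcp_pos: [539.4, 30.5, 138.7]
tcp_rot: [[0.883, 0.001, -0.47], [0.47, 0.001, 0.883], [0.001, -1.0, 0.0]]
wrist_force: [0.5, -0.5, 0.0]
gripper_width: 42.5
```

```bash
python3 -c "
from h import *
go(539.2,29.6,138,75)
"
```

```text
t 17.55 tcp [539.4  30.5 138.7] yaw 28.0 units [-0.011  0.013 -0.013] turn -47.0 F [ 0.5 -0.5  0. ] w 42.5 q [-0.14  0.8   0.04  1.74 -0.05  0.6   0.42]
```

arm_command:
  series:
    - [0,0,0,-10,0.5]
    - [0,0,0,-20,0.5]
    - [0,0,0,-30,0.5]
    - [0,0,0,-40,0.5]
    - [0,0,0,-47,0.5]

```text
time: 18.18
tcp_pos: [539.3, 28.7, 138.3]
tcp_rot: [[0.261, -0.0, -0.965], [0.965, -0.0, 0.261], [-0.0, -1.0, 0.0]]
wrist_force: [0.6, -0.7, 0.8]
gripper_width: 42.6
```

arm_command:
  series:
    - [0,0,0,0,0.5]
    - [0,0,0,0,0.5]

```text
time: 18.42
tcp_pos: [539.3, 28.7, 138.3]
tcp_rot: [[0.268, -0.0, -0.963], [0.963, -0.0, 0.268], [-0.0, -1.0, 0.0]]
wrist_force: [-1.3, -0.3, 0.6]
gripper_width: 42.7
```

```bash
python3 -c "
from h import *
go(539.3,29.6,71,75)
w=cam('wrist');save('w18',w)
print(proj(w,[538.7,30,83]))
"
```

```text
t 18.43 tcp [539.3  28.7 138.3] yaw 74.4 units [0.017 1.346 0.005] turn -0.6 F [-1.3 -0.3  0.6] w 42.7 q [-0.01  0.8  -0.19  1.73  0.23  0.63  0.97]
[[279.59100733 233.04130368]]
```

View pics/w18.png

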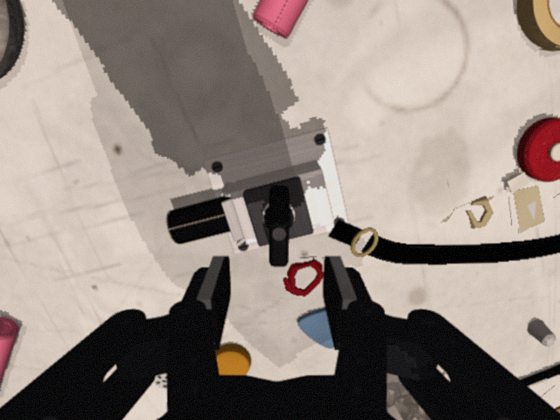

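The knob bar is upright in the image, with its cap at (279,233) and between the fingers. Gripping it and turning clockwise.

arm_command:
  series:
    - [0.01,0.7,0,0,0.5]
    - [0.01,1.32,0,0,0.5]
    - [0.01,1.32,0,0,0.75]
    - [0.01,1.32,0,0,1]
    - [0.01,1.32,0,0,1]
  newtons: 50

```text
time: 19.1
tcp_pos: [539.8, 29.8, 73.2]
tcp_rot: [[0.266, 0.001, -0.964], [0.964, 0.001, 0.266], [0.001, -1.0, -0.001]]
wrist_force: [-0.4, 5.4, -5.0]
gripper_width: 11.2
```

arm_command:
  series:
    - [0,0,0,0,1]
    - [0,0,0,9,1]
    - [0,0,0,18,1]
    - [0,0,0,27,1]

```text
time: 19.6
tcp_pos: [539.6, 29.6, 73.2]
tcp_rot: [[0.678, 0.001, -0.735], [0.735, 0.001, 0.678], [0.001, -1.0, -0.0]]
wrist_force: [-2.4, 4.3, -3.3]
gripper_width: 11.0
```

```bash
python3 -c "
from h import *
go(539.3,29.6,71,29)
print(readout.read_state()['moment'])
"
```

```text
t 19.6 tcp [539.6  29.6  73.2] yaw 47.3 units [-0.004  0.044  0.004] turn 18.3 F [-2.4  4.3 -3.3] w 11.0 q [-0.09  0.91 -0.04  1.77  0.07  0.46  0.65]
[0.59325292 0.59901402 0.06067976]
```

arm_command:
  series:
    - [0,0,0,7,1]
    - [0,0,0,14,1]
    - [0,0,0,18,1]
    - [0,0,0,18,1]

```text
time: 20.1
tcp_pos: [539.5, 29.5, 73.1]
tcp_rot: [[0.869, 0.0, -0.495], [0.495, 0.0, 0.869], [0.0, -1.0, 0.0]]
wrist_force: [-4.2, 3.0, 5.6]
gripper_width: 10.8
```

```bash
python3 -c "
from h import *
go(539.3,29.6,71,29)
print(readout.read_state()['moment'])
"
```

```text
t 20.1 tcp [539.5  29.5  73.1] yaw 29.6 units [-0.002  0.043  0.003] turn 0.6 F [-4.2  3.   5.6] w 10.8 q [-0.13  0.91  0.03  1.78 -0.06  0.45  0.46]
[ 0.53834317  1.03000514 -0.03966473]
```

arm_command:
  series:
    - [0,0,0,3,1]
    - [0,0,0,6,1]
    - [0,0,0,6,1]

```text
time: 20.48
tcp_pos: [539.4, 29.5, 73.1]
tcp_rot: [[0.916, -0.0, -0.402], [0.402, 0.0, 0.916], [0.0, -1.0, 0.0]]
wrist_force: [-5.7, 2.5, 9.4]
gripper_width: 11.0
```

```bash
python3 -c "
from h import *
go(539.3,29.6,71,29)
print(readout.read_state()['moment'])
"
```

```text
t 20.48 tcp [539.4  29.5  73.1] yaw 23.7 units [-0.001  0.042  0.003] turn -5.3 F [-5.7  2.5  9.4] w 11.0 q [-0.14  0.91  0.06  1.78 -0.1   0.45  0.4 ]
[ 0.64603177  1.31169135 -0.05276837]
```

arm_command:
  series:
    - [0,0,0,3,1]
    - [0,0,0,6,1]
    - [0,0,0,6,1]

```text
time: 20.85
tcp_pos: [539.4, 29.4, 73.2]
tcp_rot: [[0.953, -0.0, -0.304], [0.304, 0.0, 0.953], [0.0, -1.0, 0.0]]
wrist_force: [-6.1, 2.3, 10.3]
gripper_width: 11.1
```

```bash
python3 -c "
from h import *
go(539.3,29.6,71,29)
print(readout.read_state()['moment'])
w=cam('wrist');save('w19',w)
"
```

```text
t 20.85 tcp [539.4  29.4  73.2] yaw 17.7 units [-0.     0.043  0.004] turn -11.3 F [-6.1  2.3 10.3] w 11.1 q [-0.16  0.92  0.08  1.78 -0.14  0.46  0.33]
[0.76089979 1.43681829 0.02489465]
```

View pics/w19.png

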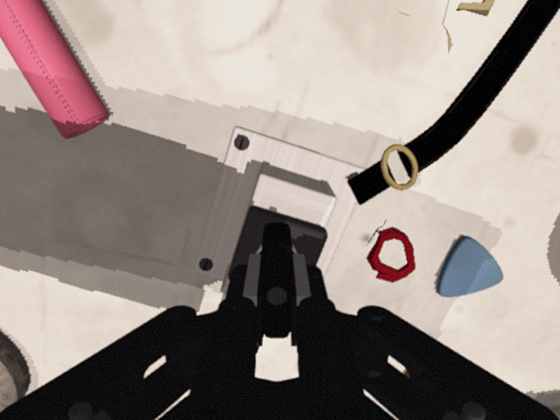

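arm_command:
  series:
    - [0,0,0,2,1]
    - [0,0,0,4,1]
    - [0,0,0,4,1]

```text
time: 21.28
tcp_pos: [539.3, 29.4, 73.2]
tcp_rot: [[0.972, -0.0, -0.237], [0.237, 0.0, 0.972], [-0.0, -1.0, 0.0]]
wrist_force: [-6.8, 1.6, 12.3]
gripper_width: 10.8
```

```bash
python3 -c "
from h import *
go(539.3,29.6,71,29)
print(readout.read_state()['moment'])
"
```

```text
t 21.27 tcp [539.3  29.4  73.2] yaw 13.7 units [0.001 0.045 0.004] turn -15.3 F [-6.8  1.6 12.3] w 10.8 q [-0.16  0.92  0.1   1.78 -0.17  0.46  0.29]
[0.50429567 1.66824596 0.13735742]
```

arm_command:
  series:
    - [0,0,0,2,1]
    - [0,0,0,4,1]
    - [0,0,0,4,1]

```text
time: 21.65
tcp_pos: [539.2, 29.4, 73.2]
tcp_rot: [[0.986, -0.0, -0.169], [0.169, 0.0, 0.986], [-0.0, -1.0, 0.0]]
wrist_force: [-8.2, 1.6, 14.0]
gripper_width: 10.8
```

```bash
python3 -c "
from h import *
go(539.3,29.6,71,29)
print(readout.read_state()['moment'])
"
```

```text
t 21.65 tcp [539.2  29.4  73.2] yaw 9.7 units [0.003 0.045 0.004] turn -19.3 F [-8.2  1.6 14. ] w 10.8 q [-0.17  0.92  0.11  1.78 -0.2   0.46  0.25]
[0.39580607 1.87000479 0.42111218]
```

The resistance is rising (0.02, then 0.14, then 0.42 N m), so the shoe is biting. A little more, then release.

arm_command:
  series:
    - [0,0,0,2,1]
    - [0,0,0,3,1]
    - [0,0,0,3,1]

```text
time: 22.02
tcp_pos: [539.2, 29.5, 73.1]
tcp_rot: [[0.993, -0.0, -0.117], [0.117, 0.001, 0.993], [-0.0, -1.0, 0.001]]
wrist_force: [-6.3, 2.3, 9.1]
gripper_width: 11.0
```

```bash
python3 -c "
from h import *
go(539.3,29.6,71,29)
print(readout.read_state()['moment'])
"
```

```text
t 22.02 tcp [539.2  29.5  73.1] yaw 6.7 units [0.002 0.042 0.002] turn -22.3 F [-6.3  2.3  9.1] w 11.0 q [-0.18  0.92  0.12  1.78 -0.22  0.46  0.22]
[0.58025603 1.53221732 0.02514265]
```

arm_command:
  series:
    - [0,0,0,0,0.9]
    - [0,0,0,0,0.6]
    - [0,0,0,0,0.5]
    - [0,-0.8,0,0,0.5]
    - [0,-1.6,0,0,0.5]

```text
time: 22.65
tcp_pos: [539.5, 29.0, 153.4]
tcp_rot: [[0.993, -0.0, -0.116], [0.116, -0.0, 0.993], [-0.0, -1.0, -0.0]]
wrist_force: [0.4, -0.3, 0.2]
gripper_width: 42.6
```

arm_command:
  series:
    - [0,-0.5,0.3,0,0.3]
    - [0,-0.5,0.3,0,0.2]
    - [0,-0.5,0.3,0,0.2]

```text
time: 23.02
tcp_pos: [537.7, 43.8, 176.8]
tcp_rot: [[0.993, -0.0, -0.115], [0.115, -0.0, 0.993], [-0.001, -1.0, -0.0]]
wrist_force: [0.2, -0.1, -0.3]
gripper_width: 68.1
```

```bash
python3 -c "
from h import *
go(539.3,29.6,71,0)
w=cam('wrist');save('w20',w);save('w20c',w,(200,130,140,200),4)
"
```

```text
t 23.02 tcp [537.7  43.8 176.8] yaw 6.6 units [ 1.000e-03  2.116e+00 -2.850e-01] turn 6.6 F [ 0.2 -0.1 -0.3] w 68.1 q [-0.24  0.75  0.19  1.7  -0.2   0.7   0.16]
```

View pics/w20.png

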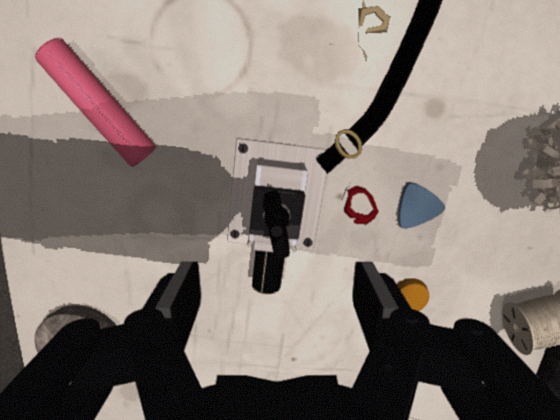

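View pics/w20c.png

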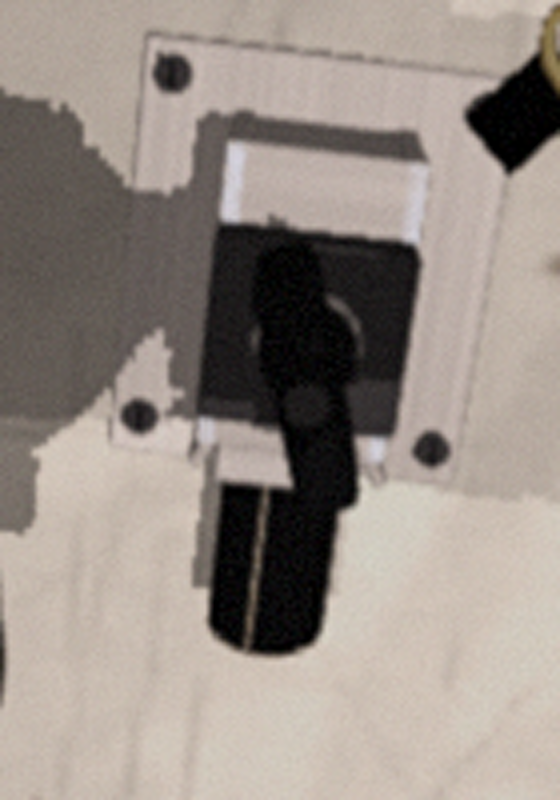

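```bash
python3 -c "
from h import *
w=cam('wrist')
for o in vision.cut_out('wing_knob','wrist')[:1]:
    ys,xs=np.nonzero(o['region']);X=ray(w,np.c_[xs,ys],80)[:,:2];m=X.mean(0);u,s_,v=np.linalg.svd(X-m,full_matrices=False);print(o['confidence'],m,np.degrees(np.arctan2(v[0][1],v[0][0])))
for o in vision.cut_out('film_roll','wrist'):
    print('roll',o['confidence'],o['bbox'])
print(ray(w,[[267.5,292.5],[265,293]],32),ray(w,[[276.5,231.5]],83))
print(ray(w,[[200+278/4,130+400/4],[200+300/4,130+500/4],[200+345/4,130+385/4],[200+357/4,130+490/4]],83))
go(539.2,29.5,71,17)
"
```

```text
0.82 [538.29850046  33.85041005] -72.0239768968403
roll 0.86 [34.3, 36.2, 121.9, 127.2]
roll 0.69 [253.7, 247.0, 31.7, 42.8]
[[539.87992465 -53.15506869  32.        ]
 [537.65613313 -53.95353955  32.        ]] [[538.74083768  28.86357858  83.        ]]
[[533.74487403  29.42205661  83.        ]
 [539.77043406  10.63794817  83.        ]
 [545.03738116  33.57384879  83.        ]
 [549.67948815  13.78434063  83.        ]]
t 23.23 tcp [537.6  43.7 176.7] yaw 6.6 units [ 1.000e-03  2.114e+00 -2.860e-01] turn -10.4 F [ 0.6 -0.2  0.5] w 68.1 q [-0.24  0.75  0.19  1.7  -0.2   0.7   0.16]
```

The knob stands at about 17° (0.30 rad) and the fingers slipped on it at the end. The roll is still home. I'll re-grip harder at its true angle to confirm that the clamp is firm.

arm_command:
  series:
    - [0,0,-0.28,-5,0.5]
    - [0,0.5,-0.28,-10.5,0.5]
    - [0,1.4,-0.28,-10.5,0.5]
    - [0,2.09,-0.28,-10.5,0.5]
    - [0,2.09,-0.28,-10.5,0.7]
  newtons: 100

```text
time: 23.85
tcp_pos: [538.3, 29.9, 71.0]
tcp_rot: [[0.956, -0.004, -0.294], [0.294, -0.001, 0.956], [-0.004, -1.0, 0.001]]
wrist_force: [0.1, -0.8, 0.8]
gripper_width: 26.6
```

arm_command:
  series:
    - [0,0,0,0,1]
    - [0,0,0,0,1]
    - [0,0,0,0,1]

```text
time: 24.22
tcp_pos: [539.1, 30.7, 73.8]
tcp_rot: [[0.956, -0.0, -0.295], [0.295, 0.001, 0.956], [-0.0, -1.0, 0.001]]
wrist_force: [-5.4, 2.6, -1.2]
gripper_width: 9.7
```

```bash
python3 -c "
from h import *
go(539.3,29.6,71,17)
print(readout.read_state()['moment'])
"
```

```text
t 24.23 tcp [539.1  30.7  73.8] yaw 17.1 units [-0.003  0.057 -0.022] turn 0.1 F [-5.4  2.6 -1.2] w 9.7 q [-0.16  0.91  0.09  1.78 -0.16  0.46  0.33]
[0.83778985 1.14576121 0.12638464]
```

arm_command:
  series:
    - [0,0,0,1.5,1]
    - [0,0,0,3,1]
    - [0,0,0,3,1]

```text
time: 24.6
tcp_pos: [539.1, 30.7, 73.9]
tcp_rot: [[0.97, -0.0, -0.244], [0.244, 0.0, 0.97], [-0.0, -1.0, 0.001]]
wrist_force: [-5.9, 2.4, -2.0]
gripper_width: 9.8
```

```bash
python3 -c "
from h import *
go(539.3,29.6,71,17)
print(readout.read_state()['moment'])
"
```

```text
t 24.6 tcp [539.1  30.7  73.9] yaw 14.1 units [-0.002  0.057 -0.023] turn -2.9 F [-5.9  2.4 -2. ] w 9.8 q [-0.17  0.92  0.1   1.78 -0.18  0.46  0.3 ]
[0.84077402 1.21617206 0.20792401]
```

arm_command:
  series:
    - [0,0,0,2,1]
    - [0,0,0,4,1]
    - [0,0,0,4,1]

```text
time: 24.98
tcp_pos: [539.2, 30.7, 73.9]
tcp_rot: [[0.984, -0.0, -0.176], [0.176, 0.001, 0.984], [0.0, -1.0, 0.001]]
wrist_force: [-3.8, 5.2, -15.4]
gripper_width: 10.0
```

```bash
python3 -c "
from h import *
go(539.3,29.6,71,17)
print(readout.read_state()['moment'])
"
```

```text
t 24.98 tcp [539.2  30.7  73.9] yaw 10.1 units [-0.002  0.058 -0.022] turn -6.9 F [ -3.8   5.2 -15.4] w 10.0 q [-0.18  0.92  0.12  1.78 -0.21  0.46  0.26]
[1.32379627 0.6491461  0.05548949]
```

arm_command:
  series:
    - [0,0,0,2,1]
    - [0,0,0,3,1]
    - [0,0,0,3,1]

```text
time: 25.35
tcp_pos: [539.2, 30.6, 74.0]
tcp_rot: [[0.992, -0.0, -0.124], [0.124, 0.001, 0.992], [0.0, -1.0, 0.001]]
wrist_force: [-5.8, 1.5, 3.7]
gripper_width: 9.6
```

```bash
python3 -c "
from h import *
go(539.3,29.6,71,17)
print(readout.read_state()['moment'])
w=cam('wrist');save('w21',w,(200,180,160,180),4)
"
```

```text
t 25.35 tcp [539.2  30.6  74. ] yaw 7.1 units [-0.     0.061 -0.021] turn -9.9 F [-5.8  1.5  3.7] w 9.6 q [-0.18  0.92  0.13  1.78 -0.23  0.46  0.23]
[0.82696632 1.41268269 0.24641241]
```

View pics/w21.png

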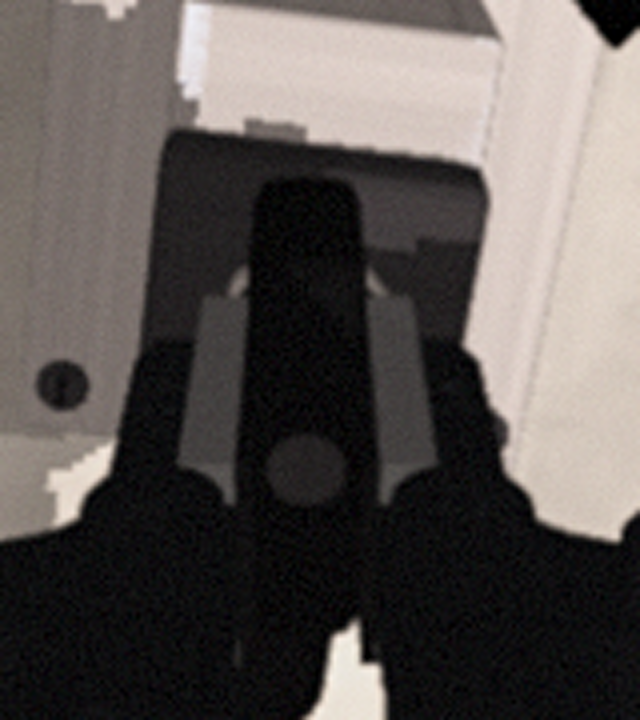

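arm_command:
  series:
    - [0,0,0,0,0.9]
    - [0,0,0,0,0.6]
    - [0,0,0,0,0.5]
    - [0,-0.8,0,0,0.5]
    - [0,-1.6,0,0,0.5]

```text
time: 26.02
tcp_pos: [539.5, 30.1, 154.2]
tcp_rot: [[0.992, 0.0, -0.124], [0.124, -0.0, 0.992], [0.0, -1.0, -0.0]]
wrist_force: [0.2, -0.1, 1.4]
gripper_width: 42.8
```

arm_command:
  series:
    - [0,-0.5,0.4,0,0.3]
    - [0,-0.5,0.4,0,0.2]
    - [0,-0.5,0.4,0,0.2]
    - [0,-0.5,0.4,0,0.2]

```text
time: 26.52
tcp_pos: [536.7, 49.5, 177.1]
tcp_rot: [[0.992, -0.001, -0.123], [0.123, -0.0, 0.992], [-0.001, -1.0, -0.0]]
wrist_force: [-0.4, 0.2, -0.5]
gripper_width: 68.4
```

```bash
python3 -c "
from h import *
go(539.2,29.5,71,17)
w=cam('wrist');save('w22c',w,(200,130,140,200),4)
for o in vision.cut_out('wing_knob','wrist')[:1]:
    ys,xs=np.nonzero(o['region']);X=ray(w,np.c_[xs,ys],80)[:,:2];m=X.mean(0);u,s_,v=np.linalg.svd(X-m,full_matrices=False);print(o['confidence'],m,np.degrees(np.arctan2(v[0][1],v[0][0])))
s=cam('side');save('s22',s,(235,145,90,65),8)
"
```

```text
t 26.52 tcp [536.7  49.5 177.1] yaw 7.1 units [ 2.000e-03  2.123e+00 -4.020e-01] turn -9.9 F [-0.4  0.2 -0.5] w 68.4 q [-0.25  0.75  0.19  1.7  -0.2   0.71  0.17]
0.82 [538.38845297  33.85585542] -73.94138367488182
```

View pics/w22c.png

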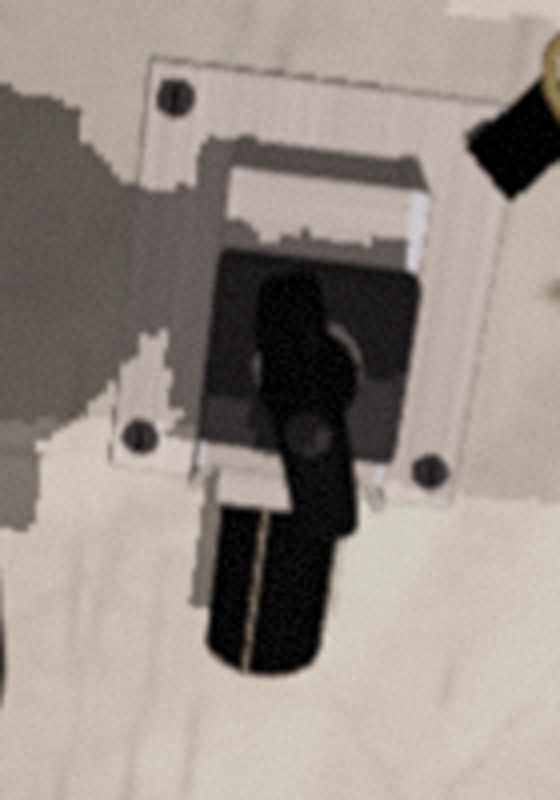

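View pics/s22.png

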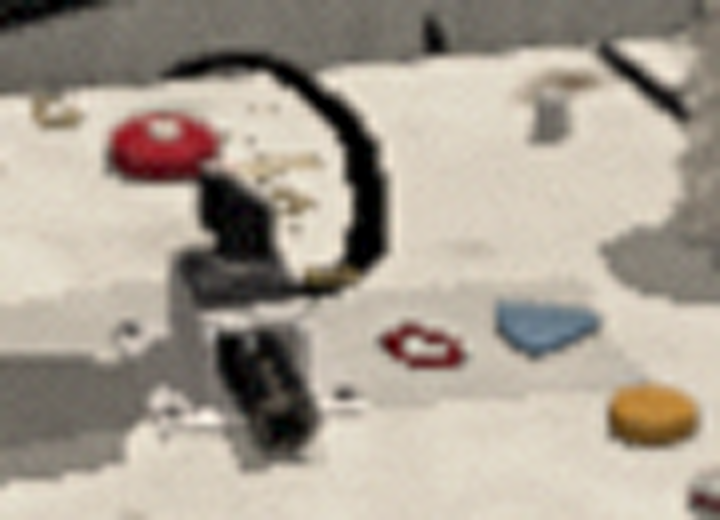

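The knob rests at about 16° (0.28 rad), past the 0.5 rad bearing point. It sprang back under clamp load and holds there. The roll is straight and home, and the arm is clear.

```bash
python3 -c "
from h import *
w=cam('wrist');print(ray(w,[[266,298.3]],32))
print(r.job_done())
"
```

```text
[[539.41183931 -53.84859095  32.        ]]
the job is handed in; nothing more can be done
None
```

The job is handed in, with the film roll fully home in the holder and the knob turned back onto it; no verdict came back. Robot clock at the last check was about 26.5 s of the 64 s allowed.

- **Thread:** clockwise stopped solid (1.07 N m resisting). The screw gave anticlockwise, and I unscrewed it to its end stop at about 1.3 rad.
- **Roll:** I picked up the dark roll and slid it in from the -y side until it met the back stop (10.7 N contact). Its outer end last measured y = -53.8 mm against about -55 mm expected, which is within camera accuracy.
- **Clamp:** I turned the knob back until the resistance rose to 0.42 N m. On the last degrees the fingers slipped or the knob sprang back, so I gripped it again at 100 N and turned further. After release it again settled at about 16° (0.28 rad). That is past the 0.5 rad where the shoe starts to bear and inside the 0.75 rad limit.
- **Not measured directly:** I did not read the shoe's force on the roll. That it clamps is inferred from the rising torque, the spring-back and the final knob angle.
- **Camera disagreement:** the top and wrist cameras differed by about 3 mm in y. I used the wrist values, which matched the heights and contacts.
- **Bystanders:** none was touched as far as the pictures show; the arm ended clear above the holder.

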